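# Re-load the under-sink plate filter

### The job

Re-load the plate filter under the sink: first twist the red bleed knob clockwise to its stop and let it spring back, then lift the brown spent cassette off the black bed and leave it lying in the green waste tray. Stack every white cassette there is squarely on the bed, edges in line with the pad, then lay the blue pressure plate squarely on top of the finished pile, and only then twist the bleed knob to its stop and let it spring back once more. Leave the plunger cup, dish and spray bottle where they stand.

Things in the scene. Friction and masses are not known exactly. Their poses are not given: they have to be found in the camera images.
- bed (a point): the bed of the plate filter: black raised pad, 96 (its x) by 52 (its y) mm, the footprint of a cassette. The point is the centre of its top face, 20 mm above the table; z is up. It belongs to the fixed grey filter base (130 by 290 by 16 mm), whose white manifold bar (40 mm high, brass caps to 52 mm) runs along the base's far edge, from 67 mm to 97 mm from the pad's centre along the pad's +x. The knob stands 170 mm from the pad's centre along the pad's +y.
- bleed_grip (a point): centre of the grip bar of the red spring-return bleed knob, 60 mm above the table; the bar is 44 mm long (x axis, turns with the knob), 14 mm wide (y axis), 30 mm high, top at 73 mm; a white mark on one end. The knob turns about the vertical through this point; below it lies a white round housing, 60 mm wide, top at 38 mm.
- bleed (a joint): turn of the bleed knob in rad: 0 at rest, grows clockwise as seen from above, hard stop at 1.2 (about 70 degrees). A spring (about 0.02 N m at rest, 0.16 N m at the stop) returns it to 0 when let go.
- tray_in (a point): centre of the inner floor (about 4 mm above the table) of the green open waste tray, 170 (x) by 150 (y) by 35 mm high, walls 4 mm, fixed to the table; z up.
- spent_mid (a point): the spent cassette: terracotta-brown frame round a dark brown panel, 96 (x) by 52 (y) by 12 (z) mm, about 90 g; the point is its centre. It starts lying on the filter bed.
- cover_mid (a point): the pressure plate: plain blue flat rigid plate with two small steel discs on its upper face, 96 (x) by 52 (y) by 12 (z) mm, about 120 g; the point is its centre. Starts on the table between the robot and the filter.
- cass_a_mid (a point): fresh filter cassette: flat rigid plate, white frame round a grey mesh panel, 96 (x) by 52 (y) by 12 (z) mm, about 70 g; the point is its centre, half-way up. Either face may be up, either end may lead. Absent (None) in some starts. Starts on the flat top of the organiser.
- cass_b_mid (a point): fresh filter cassette: flat rigid plate, white frame round a grey mesh panel, 96 (x) by 52 (y) by 12 (z) mm, about 70 g; the point is its centre, half-way up. Either face may be up, either end may lead. Absent (None) in some starts. Starts on the flat top of the organiser.
- cass_c_mid (a point): fresh filter cassette: flat rigid plate, white frame round a grey mesh panel, 96 (x) by 52 (y) by 12 (z) mm, about 70 g; the point is its centre, half-way up. Either face may be up, either end may lead. Absent (None) in some starts. Starts on the flat top of the organiser.
- cass_d_mid (a point): fresh filter cassette: flat rigid plate, white frame round a grey mesh panel, 96 (x) by 52 (y) by 12 (z) mm, about 70 g; the point is its centre, half-way up. Either face may be up, either end may lead. Absent (None) in some starts. Starts on the table between the robot and the filter.
- cass_e_mid (a point): fresh filter cassette: flat rigid plate, white frame round a grey mesh panel, 96 (x) by 52 (y) by 12 (z) mm, about 70 g; the point is its centre, half-way up. Either face may be up, either end may lead. Absent (None) in some starts. Starts on the table between the robot and the filter.
- organiser: clear plastic organiser with a sliding drawer (closed, white pull at its front), fixed: 140 (x) by 270 (y) by 70 mm high, flat top; origin at the centre of its underside. Three of the cassettes may lie on its top, about 90 mm apart along its y.
- plunger: black hard silicone plunger cup, 110 mm wide, 85 mm high; bystander, stands loose; origin at the centre of its underside.
- dish: stainless steel scourer dish, 100 mm wide, 30 mm high; bystander, stands loose; origin at the centre of its underside.
- spray: closed red spray bottle with a white press-trigger head, 76 mm wide, 200 mm high; bystander, stands loose; origin at the centre of its underside.
There are look-alikes about, which are no part of the job. What is shaped like the part that bears cover_mid but yellow is not meant.

How it is judged:
By the outcome, as a careful person would: the job done as asked, in the order asked, and still so for the second after the job is handed in, with the robot touching nothing.
Of cass_a, cass_b, cass_c, cass_d, cass_e only 3 to 5 are there at a start; the rules pass over those that are not, and their reading is None.
At some moment in a run one of cass_a, cass_b, cass_c, cass_d, cass_e, cover, spent may be knocked a few centimetres aside while the robot is not near it.
Once in a run the grip may slacken for a moment while it holds something.
It also fails if it takes over 210 s, if anything falls off the work surface, if the arm or the gripper's body presses on something with over 40 N, if the wrist force passes 120 N, or if a joint passes its speed limit or range.

### The arm

A 6-joint arm with a two-finger parallel gripper is mounted at the origin on the work surface. World frame = base frame: x ahead of the robot, y to its left, z up, the work surface at z = 0. Lengths are in m, angles in rad, forces in N, time in s.
With the tool pointing down it reaches from about 0.3 to 0.775 m from the base axis. Payload 14.6 kg.
Tool frame: the origin (TCP) lies midway between the tips of the shut fingers; the grasp point (between the pads) lies 19 mm behind it; z points along the fingers, y is the line along which they close (so a half turn about z gives the same grasp; the last joint's range is limited). The gripper opens to 94 mm and grips with 3 to 60 N. Pads are 16 mm wide; open, the fingers measure 119 mm over their backs; the gripper's body (75 mm by 177 mm) begins 78 mm behind the grasp point.
Start: joints at [-1.168, 0.3, 1.521, -0, 1.321, -0.067], TCP at [0.249, -0.49, 0.205] pointing down, gripper open.
Joint ranges: [-3.03, 3.03], [-0.79, 2.21], [0.23, 2.52], [-1.04, 4.18], [0, 3.07], [-2.55, 2.55]. Speed limits (rad/s): [2.22, 2.22, 2.57, 3.14, 3.14, 3.14].

### API

Orientations are given as [roll, pitch, yaw] about the fixed x, y, z axes, in that order (R = Rz(yaw) Ry(pitch) Rx(roll)).
In Python, from station import telemetry, optics, ctrl gives the robot as it stands.
- The arm moves only by the tool carry_out, never from a script. Its argument "plan" is a list that holds one entry, the list of rows, each a list of 7 numbers: the shift along the tool's x, y, z in mm, then the turn, a rotation vector about the tool's x, y, z in rad, then the finger opening in mm, from 0 to 94. A call has 1 to 20 rows; each row shifts and turns the commanded pose from where the row before left it, along the tool's axes as they then stand; what a row does not reach is not made up. A row lasts 1/12 s, in which the tool goes at most 41.7 mm and 7.16 degrees, less where a joint would pass 70% of its speed; a pose out of reach is approached as far as the arm can. A call with a gripper value outside its range is refused whole. The fingers move at their own pace and stop on an object; "squeeze" is the grip in N (left out, the last holds). Time passes only in rows, so rows that do not move let the fingers close. It gives the time, the measured TCP pose, the force, the opening and the grip force at its end, in the units of the state.
- telemetry.get_obs(): the state, without advancing time (a new reading comes with each control period).
- optics.camera(name): name is "scene" or "top"; returns a dict with "pixels" (400x640x3 uint8, red, green, blue), "intrinsics" (3x3 intrinsics, pixels), "origin" and "rotation" of the camera in the world. Camera axes: x right, y down, z forward; pixel columns grow to the right and rows downward; lengths in m; the calibration is good to about 2 mm. A picture is of the moment at which its call begins. There is no depth.
- ctrl.hand_in(): hands the job in; it is judged then, once.
The state is a dict: "time_s": time; "qpos": joint angles; "joint_vel": joint speeds; "tau": joint torques, N m; "ee_pos": TCP position; "eef_rot": TCP orientation; "force": force on the tool from outside, world axes, zero at the start; "moment": the same for the moment, N m; "grip_width": finger opening in m; "grip_force": force on a finger pad.
Only numpy, scipy, OpenCV 4.12 (cv2) and the standard library are available. Lean on these libraries where they do the work, as an engineer would, in place of code of your own. Each camera call takes 0.05 s, during which the arm holds its last target. There are 200 camera calls.

## Working session

There is one attempt and no reset: what is moved stays moved. The work goes in short steps, Python scripts to look and compute and a tool call to move; the robot and the scene stay as the last step left them, time stands still between calls to the robot, and variables do not carry over. Pictures are saved under pics/ and viewed, at most 16 in all, crops included, and the job is handed in when it is done.

Besides the shell and the picture viewer there is one more tool, called after "Call:" as name([rows], argument=value, ...), one row to a line, values as JSON. carry_out: Moves the arm, as the interface text tells. Its arguments: {"type":"object","properties":{"plan":{"type":"array","items":{"type":"array","items":{"type":"array","items":{"type":"number"}}}},"squeeze":{"type":"number"}},"required":["plan"]}

```bash
mkdir -p pics; ls; python3 - <<'E'
from station import telemetry, optics, ctrl
import cv2
o=telemetry.get_obs(); print(o)
for n in ("scene","top"):
    c=optics.camera(n); cv2.imwrite(f"pics/{n}0.png",c["pixels"][:,:,::-1]); print(n,c["intrinsics"],c["origin"],c["rotation"])
E
```

```text
pics
{'time_s': 0.0, 'qpos': array([-1.16763493e+00,  3.00492650e-01,  1.52158281e+00, -4.26644403e-05,
        1.32070647e+00, -6.66161833e-02]), 'joint_vel': array([-0.0003422 , -0.00077843,  0.00063067,  0.00090764,  0.0014204 ,
       -0.00123099]), 'tau': array([-1.04443534e-03, -5.31805229e+01, -3.52738488e+01,  7.07819802e-02,
        2.43476004e-02, -5.79041625e-05]), 'ee_pos': array([ 0.24885295, -0.49018248,  0.20487378]), 'eef_rot': array([-3.14040326e+00, -3.79335483e-05,  4.69788141e-01]), 'force': array([0.40501123, 0.53889915, 0.34053731]), 'moment': array([ 0.01773592,  0.03179495, -0.00626591]), 'grip_force': 0.0, 'grip_width': 0.09411876211089047}
scene [[408.96347821   0.         328.59651846]
 [  0.         408.96347821 196.14171414]
 [  0.           0.           1.        ]] [ 1.22313316 -0.54415661  1.17684686] [-2.48862547 -0.01685178  0.87115707]
top [[399.00293744   0.         321.08607557]
 [  0.         399.00293744 202.2538889 ]
 [  0.           0.           1.        ]] [ 0.43932443 -0.02209025  1.30512438] [-3.03352948  0.0203218  -1.5773556 ]
```

View pics/top0.png

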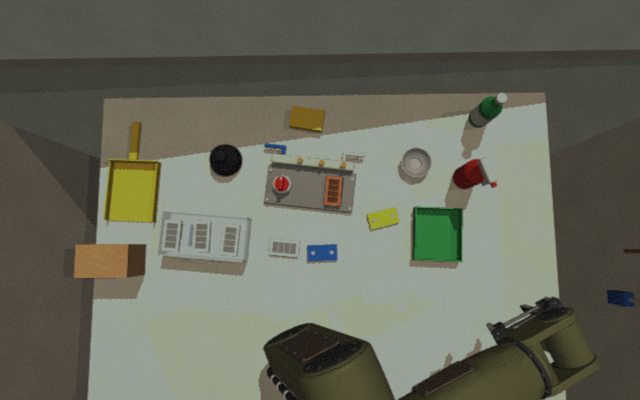

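View pics/scene0.png

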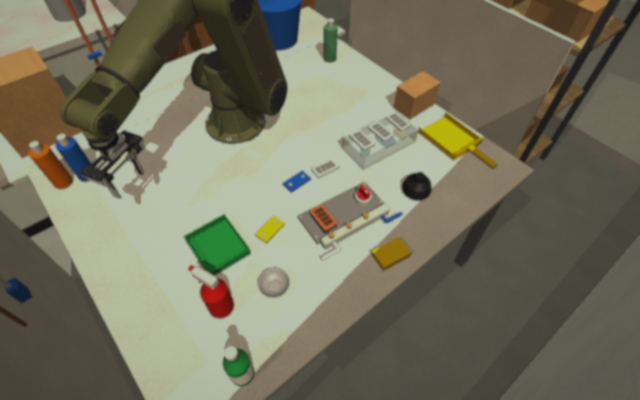

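The top view shows these candidates:
- **White cassettes:** three on the organiser at (173,235), (201,236) and (231,239), and one on the table at (284,248).
- **Cover:** blue plate at (322,253), with a yellow decoy at (383,218).
- **Spent cassette:** (334,191), on the bed.
- **Knob:** red, at (283,184). Other red things are the spray bottle at (470,174).
- **Waste tray:** green, at (437,235). The yellow scoop at (133,190) is not it.

I'll check these choices in a close crop.

```bash
cat > h.py <<'E'
import numpy as np, cv2
from scipy.spatial.transform import Rotation as Ro
from station import telemetry, optics, ctrl
def cam(n):
    c=optics.camera(n); c["R"]=Ro.from_euler("xyz",c["rotation"]).as_matrix(); return c
def ray(c,uv,z):
    uv=np.atleast_2d(np.asarray(uv,float))
    d=np.c_[uv,np.ones(len(uv))]@np.linalg.inv(c["intrinsics"]).T@c["R"].T
    o=np.asarray(c["origin"]); return (o+d*((z-o[2])/d[:,2])[:,None])[:,:2]
def proj(c,p):
    q=c["R"].T@(np.asarray(p,float)-c["origin"]); q=c["intrinsics"]@q; return q[:2]/q[2]
def mask(c,f):
    """f(h,s,v)->bool"""
    p=cv2.resize(c["pixels"],None,fx=4,fy=4,interpolation=cv2.INTER_CUBIC)
    h=cv2.cvtColor(p,cv2.COLOR_RGB2HSV).astype(int)
    return f(h[...,0],h[...,1],h[...,2]).astype(np.uint8)
def rects(c,m,z,roi,amin=100,n=1,close=0):
    """largest blobs in roi (x0,y0,x1,y1 px): world rect by rays -> (x,y,yaw of long side deg,L,W mm)"""
    k=np.zeros_like(m);x0,y0,x1,y1=[4*int(v) for v in roi];k[y0:y1,x0:x1]=m[y0:y1,x0:x1]
    if close:k=cv2.morphologyEx(k,cv2.MORPH_CLOSE,np.ones((close,close)))
    cs,_=cv2.findContours(k,cv2.RETR_EXTERNAL,cv2.CHAIN_APPROX_NONE)
    out=[]
    for q in sorted(cs,key=cv2.contourArea,reverse=True)[:n]:
        if cv2.contourArea(q)<amin: continue
        uv=(cv2.convexHull(q)[:,0]+.5)/4-.5
        w=ray(c,uv,z)*1000
        (x,y),(a,b),t=cv2.minAreaRect(w.astype(np.float32))
        if a<b:a,b,t=b,a,t+90
        out.append(np.round([x,y,(t+90)%180-90,a,b,*uv.mean(0)],1))
    return out
red=lambda h,s,v:((h<4)|(h>174))&(s>150)&(v>80)
brown=lambda h,s,v:(h>3)&(h<16)&(s>110)&(v>50)
blue=lambda h,s,v:(h>100)&(h<125)&(s>130)&(v>60)
green=lambda h,s,v:(h>50)&(h<80)&(s>120)&(v>30)
def go(x,y,z,yaw):
    """print shift (tool axes after turn) & turn to reach x,y,z mm, yaw deg (taken mod 180)"""
    o=telemetry.get_obs();p=o["ee_pos"]*1000;R=Ro.from_euler("xyz",o["eef_rot"]);y0=o["eef_rot"][2]
    d=(np.deg2rad(yaw)-y0+np.pi/2)%np.pi-np.pi/2
    t=R*Ro.from_rotvec([0,0,-d]);s=t.inv().apply(np.array([x,y,z])-p)
    print("shift",s.round(1),"turn rz",round(-d,3),"q6",o["qpos"][5].round(2),"t",round(o["time_s"],1),p.round(1),np.rad2deg(o["eef_rot"]).round(2),"F",o["force"].round(1),"w",o["grip_width"].round(4),"gf",round(o["grip_force"],1))
E
python3 - <<'E'
from h import *
for n,roi in (("top",(150,140,470,270)),("scene",(180,100,430,280))):
    c=cam(n)
    x0,y0,x1,y1=roi
    if n=="top": cv2.imwrite("pics/c1.png",cv2.resize(c["pixels"][y0:y1,x0:x1,::-1],None,fx=2.5,fy=2.5,interpolation=cv2.INTER_CUBIC))
    B={"top":dict(spent=(318,170,350,212),cover=(300,235,345,270),knob=(270,172,296,198),tray=(400,195,475,275)),
       "scene":dict(spent=(300,195,345,235),cover=(275,165,316,197),knob=(350,175,378,207),tray=(180,205,255,280))}[n]
    for k,f,z in(("spent",brown,.032),("cover",blue,.012),("knob",red,.073),("tray",green,.035)):
        print(n,k,rects(c,mask(c,f),z,B[k]))
    hs=cv2.cvtColor(c["pixels"],cv2.COLOR_RGB2HSV)
    print([hs[y,x] for x,y in ([(272,248),(200,220),(290,165),(310,165),(345,191),(283,178)] if n=="top" else [(316,172),(350,130),(315,225)])])
E
```

```text
top spent [array([615.1, -35.2,  -5.3,  98. ,  54.6, 332.2, 192.2])]
top cover [array([417.8,   2. , -88.5,  92.5,  48.6, 320.9, 251.8])]
top knob [array([634.9, 126. , -18.2,  43.3,  42.6, 281.4, 183.6])]
top tray [array([ 474.5, -363.1,   -3. ,  167.1,  151.3,  432.3,  232.6])]
[array([ 50,  18, 131], dtype=uint8), array([ 63,  19, 148], dtype=uint8), array([22, 47, 60], dtype=uint8), array([ 30,  41, 132], dtype=uint8), array([ 18,  29, 115], dtype=uint8), array([  1, 220, 109], dtype=uint8)]
scene spent [array([623. , -38.1,  -5.7, 102.8,  58.2, 323.9, 220.3])]
scene cover [array([424.2,  -1.2, -88.2,  90.6,  47.7, 295. , 181. ])]
scene knob [array([647.7, 112.7, -12.8,  57.5,  39.2, 362.9, 192.1])]
scene tray [array([ 487.8, -368.7,   -2.8,  177.5,  144.1,  216.1,  246.1])]
[array([ 40,  30, 177], dtype=uint8), array([ 41,  32, 193], dtype=uint8), array([ 20,  44, 122], dtype=uint8)]
```

View pics/c1.png

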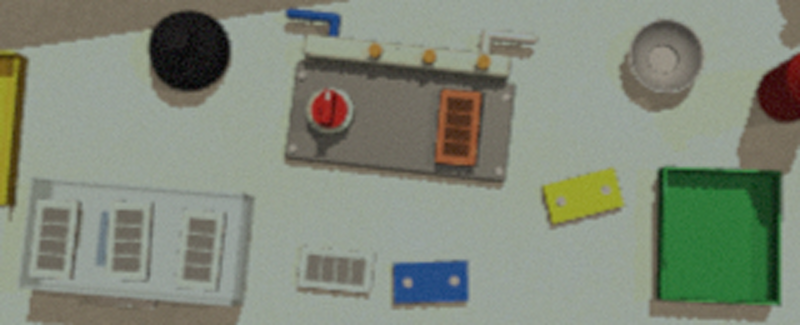

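The crop confirms it: four white cassettes (three on the organiser, one at crop (336,270)), the blue plate with discs at crop (430,282), the brown cassette on the bed at (459,127), and the knob at (329,109). Next I'll refine using inner panels and discs, which avoid side-face bias, and zoom in on the knob.

```bash
cat >> h.py <<'E'
def rel(dark,roi,c,off=12,grow=31):
    """mask of pixels darker(+1)/lighter(-1) than local mean"""
    p=cv2.resize(c["pixels"],None,fx=4,fy=4,interpolation=cv2.INTER_CUBIC)
    g=cv2.cvtColor(p,cv2.COLOR_RGB2GRAY).astype(int); x0,y0,x1,y1=[4*int(v) for v in roi]
    k=np.zeros(g.shape,np.uint8); t,_=cv2.threshold(g[y0:y1,x0:x1].clip(0,255).astype(np.uint8),0,255,cv2.THRESH_OTSU)
    k[y0:y1,x0:x1]=(g[y0:y1,x0:x1]<t) if dark>0 else (g[y0:y1,x0:x1]>t)
    return k
def white(c,roi,z,sgn=1,close=13,n=1): return rects(c,rel(sgn,roi,c),z,roi,60,n,close)
E
python3 - <<'E'
from h import *
t=cam("top");s=cam("scene")
a=cv2.resize(t["pixels"][140:215,255:365,::-1],(396*2,270*2//1),interpolation=cv2.INTER_CUBIC)[:, :]
b=t["pixels"][165:205,263:303,::-1];d=s["pixels"][170:210,343:383,::-1]
cv2.imwrite("pics/k.png",np.hstack([cv2.resize(q,(400,400),interpolation=cv2.INTER_CUBIC) for q in (b,d)]))
# inner panels: roi inside outer frames
print("spent",white(t,(326,177,341,206),.032),white(s,(313,206,334,230),.032))
print("D",white(t,(272,240,297,256),.012),white(s,(315,162,336,176),.012))
for r in((164,220,182,252),(193,220,210,252),(221,222,241,256)): print("org",white(t,r,.082))
print("discs",white(t,(312,247,332,257),.012,-1,1,2),white(s,(285,174,306,187),.012,-1,1,2))
E
```

```text
spent [array([609.6, -37.6,  -4.3,  88. ,  45.7, 334.3, 189.2])] [array([629. , -46.6,  -5.8,  97.5,  53.5, 321.5, 217.2])]
D [array([428.3, 125.3,  84.7,  75.5,  45.5, 284.5, 248.2])] [array([437. , 123.9,  84.1,  74.4,  31.4, 324.4, 166.7])]
org [array([471.8, 460.3,   1.8,  94.2,  55.2, 173.5, 237.1])]
org [array([466.8, 371.9,   1.4,  86.9,  52. , 201.5, 235.8])]
org [array([459.8, 277.7,  -5.4,  93.6,  47. , 231.3, 241. ])]
discs [array([ 4.170e+02,  3.000e+01, -2.000e-01,  1.280e+01,  9.700e+00,
        3.134e+02,  2.527e+02]), array([419.1, -25.1,  -0.5,  12.8,   7.2, 330.3, 251.8])] [array([396.7,  -8.7,  50.7,  43.8,  36.3, 289.1, 176.8]), array([453.2,   5.5,  50.7,  20. ,  16.5, 303. , 184.8])]
```

View pics/k.png

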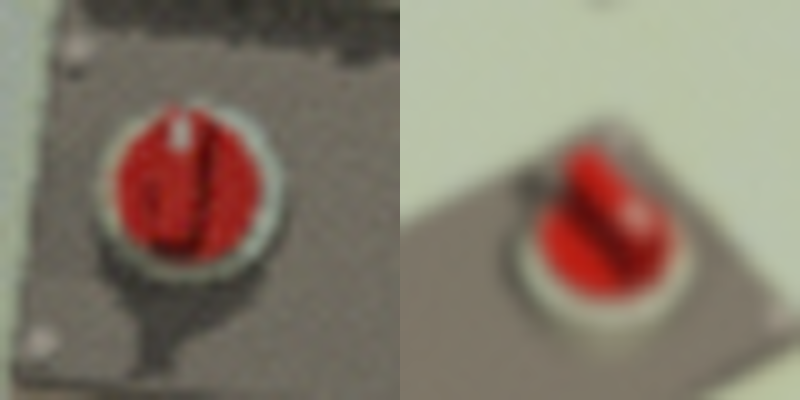

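```bash
python3 - <<'E'
from h import *
t=cam("top");s=cam("scene")
print("housing top",ray(t,(281.5,183.65),.038)*1e3,"bar top",ray(t,(263+18.2-.5,165+17.6-.5),.073)*1e3)
print("housing scene",ray(s,(343+60.6/10*1-.5+14.9-.0,170+24.5),.038)*1e3, "bar scene",ray(s,(343+21.5,170+18.8),.073)*1e3)
# base outline 290x130: grey-brown, low value; use rect
for c,roi in((t,(258,160,362,218)),(s,(292,175,395,250))):
    f=lambda h,s_,v:(h>12)&(h<26)&(s_>25)&(s_<75)
    print("base",rects(c,mask(c,f),.016,roi,close=9))
# panel centroid weighting
def cen(c,roi,z,inv=1):
    x0,y0,x1,y1=roi;g=cv2.cvtColor(c["pixels"],cv2.COLOR_RGB2GRAY)[y0:y1,x0:x1].astype(float)
    return g
from h import *
for n,c,roi in(("t",t,(318,170,350,212)),("s",s,(303,198,343,235))):
    r=rects(c,mask(c,brown),.032,roi)[0];print(n,r)
for n,f,roi,roi2 in(("yel",lambda h,s_,v:(h>20)&(h<35)&(s_>130)&(v>60),(362,202,402,234),(250,212,290,246)),):
    print(n,rects(t,mask(t,f),.012,roi),rects(s,mask(s,f),.012,roi2))
E
```

```text
housing top [[638.31430364 129.76888623]] bar top [[637.74810739 128.10457144]]
housing scene [[641.27447597 131.25476455]] bar scene [[643.24120487 130.28109723]]
base [array([644.1,  30.6,  83.2, 302.5, 186.6, 300.2, 189.7])]
base [array([637. ,  37. ,  83.3, 285.1, 143.1, 336.6, 213.5])]
t [615.4 -35.1  -5.8  98.6  54.2 332.9 191.7]
s [623.  -38.1  -5.7 102.7  58.  324.9 219.2]
yel [array([ 526.8, -195.5,  -76. ,   95.2,   50.7,  384.2,  218.5])] [array([ 533.4, -198.1,  -76.3,   95.5,   52.4,  269. ,  228.8])]
```

Call:
carry_out([
  [[0,0,0,0,0,-0.12,94],[0,0,0,0,0,-0.12,94],[0,0,0,0,0,-0.12,94],[0,0,0,0,0,-0.12,94],[0,0,0,0,0,-0.12,94],[0,0,0,0,0,-0.12,94],[0,0,0,0,0,-0.12,94],[0,0,0,0,0,-0.12,94],[0,0,0,0,0,-0.12,94],[0,0,0,0,0,-0.12,94],[0,0,0,0,0,-0.12,94],[0,0,0,0,0,-0.12,94],[0,0,0,0,0,-0.12,94],[0,0,0,0,0,-0.12,94],[0,0,0,0,0,-0.12,94],[0,0,0,0,0,-0.12,94],[0,0,0,0,0,-0.12,94],[0,0,0,0,0,-0.12,94],[0,0,0,0,0,-0.12,94],[0,0,0,0,0,-0.12,94]],
])

```text
time_s: 2.07
ee_pos: [0.249, -0.4904, 0.2054]
eef_rot: [3.142, -0.0, 2.876]
force: [-0.2, 0.9, 0.3]
grip_width: 0.094
grip_force: 0.0
```

Call:
carry_out([
  [[0,0,0,0,0,-0.083,94],[0,0,0,0,0,-0.083,94],[-18,36.5,0,0,0,0,50],[-18,36.5,0,0,0,0,50],[-18,36.5,0,0,0,0,50],[-18,36.5,0,0,0,0,50],[-18,36.5,0,0,0,0,50],[-18,36.5,0,0,0,0,50],[-18,36.5,0,0,0,0,50],[-18,36.5,0,0,0,0,50],[-18,36.5,0,0,0,0,50],[-18,36.5,0,0,0,0,50],[-18,36.5,0,0,0,0,50],[-18,36.5,0,0,0,0,50],[-18,36.5,0,0,0,0,50],[-18,36.5,0,0,0,0,50],[-18,36.5,0,0,0,0,50],[-18,36.5,0,0,0,0,50],[-18,36.5,0,0,0,0,50],[-18,36.5,0,0,0,0,50]],
])

```text
time_s: 3.73
ee_pos: [0.6758, 0.1271, 0.1915]
eef_rot: [-3.13, -0.017, 3.007]
force: [0.8, -1.1, 0.0]
grip_width: 0.0499
grip_force: 0.0
```

```bash
cat >> h.py <<'E'
def comp(name,boxes):
    """tile crops (cam,(x0,y0,x1,y1),scale) side by side"""
    im=[cv2.resize(c["pixels"][y0:y1,x0:x1,::-1],None,fx=f,fy=f,interpolation=cv2.INTER_CUBIC) for c,(x0,y0,x1,y1),f in boxes]
    H=max(i.shape[0] for i in im);im=[cv2.copyMakeBorder(i,0,H-i.shape[0],0,0,0) for i in im];cv2.imwrite(f"pics/{name}.png",np.hstack(im))
E
python3 - <<'E'
from h import *
go(639.5,130.5,100,-6)
E
```

```text
Traceback (most recent call last):
  File "h.py", line 40, in go
    print("shift",s.round(1),"turn rz",round(-d,3),"q6",o["qpos"][5].round(2),"t",round(o["time_s"],1),p.round(1),np.rad2deg(o["eef_rot"]).round(2),"F",o["force"].round(1),"w",o["grip_width"].round(4),"gf",round(o["grip_force"],1))
                                                                                                                                                                                ^^^^^^^^^^^^^^^^^^^^^
AttributeError: 'float' object has no attribute 'round'
```

Call:
carry_out([
  [[0,0,0,0,0,0,50],[0,0,0,0,0,0,50],[0,0,0,0,0,0,50],[0,0,0,0,0,0,50]],
])

```text
time_s: 4.07
ee_pos: [0.6748, 0.124, 0.1921]
eef_rot: [-3.13, -0.017, 3.005]
force: [0.2, -0.7, 1.3]
grip_width: 0.0501
grip_force: 0.0
```

```bash
sed -i 's/o\["grip_width"\].round(4)/round(o["grip_width"]*1e3,1)/' h.py; python3 - <<'E'
from h import *
go(639.5,130.5,100,-6)
t=cam("top");s=cam("scene")
comp("g1",[(t,(260,150,310,210),8),(s,(330,150,390,210),6)])
p=telemetry.get_obs()["ee_pos"];print(proj(t,p),proj(s,p))
E
```

```text
shift [34.2  3.8 92.6] turn rz -0.031 q6 -1.3 t 4.1 [674.8 124.  192.1] [-179.32   -0.97  172.2 ] F [ 0.2 -0.7  1.3] w 50.1 gf 0.0
[277.11535309 162.52450545] [373.12338387 172.46177906]
```

View pics/g1.png

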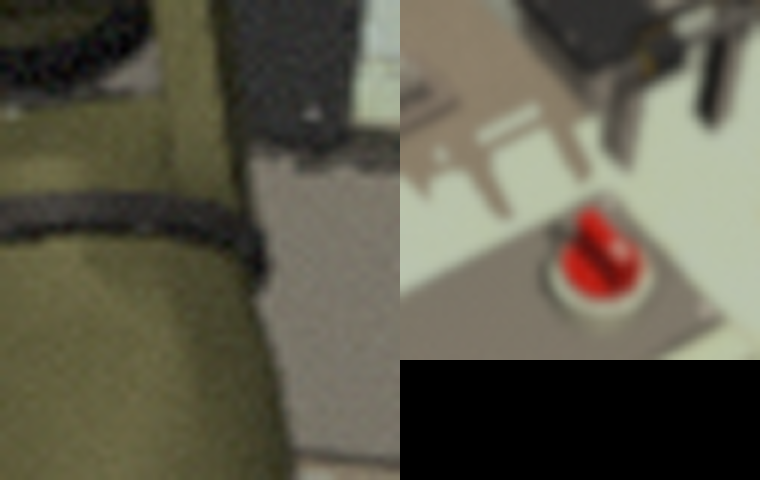

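```bash
cat >> h.py <<'E'
def go(x,y,z,yaw,quiet=0):
    """turn (rotvec, tool) first, then shift in tool axes; yaw mod 180"""
    o=telemetry.get_obs();p=o["ee_pos"]*1000;R=Ro.from_euler("xyz",o["eef_rot"]);y0=o["eef_rot"][2]
    d=(np.deg2rad(yaw)-y0+np.pi/2)%np.pi-np.pi/2
    T=Ro.from_euler("xyz",[np.pi,0,y0+d]);s=T.inv().apply(np.array([x,y,z])-p)
    print("turn",(R.inv()*T).as_rotvec().round(3),"then shift",s.round(1),"| t",round(o["time_s"],1),"p",p.round(1),"rpy",np.rad2deg(o["eef_rot"]).round(2),"q6",o["qpos"][5].round(2),"F",o["force"].round(1),"M",o["moment"].round(2),"w",round(o["grip_width"]*1e3,1),"gf",round(o["grip_force"],1))
E
python3 - <<'E'
from h import *
go(638.5,130,100,-6)
E
```

```text
turn [-0.011 -0.016 -0.032] then shift [36.8  2.2 92.4] | t 4.2 p [674.9 124.  192.4] rpy [-179.33   -0.93  172.18] q6 -1.3 F [-0.2 -0.5  0.4] M [ 0.05 -0.11 -0.04] w 50.0 gf 0.0
```

Call:
carry_out([
  [[0,0,0,-0.011,-0.016,-0.032,50],[12,1,20,0,0,0,50],[12,1,20,0,0,0,50],[12.8,0.2,20,0,0,0,50],[0,0,20,0,0,0,50],[0,0,12,0,0,0,50],[0,0,0,0,0,0,50],[0,0,0,0,0,0,50],[0,0,0,0,0,0,50]],
])

```text
time_s: 4.92
ee_pos: [0.6394, 0.1309, 0.1011]
eef_rot: [-3.142, 0.001, 3.038]
force: [-0.2, -0.2, 0.7]
grip_width: 0.05
grip_force: 0.0
```

```bash
python3 - <<'E'
from h import *
go(638.5,130,46,-6)
s=cam("scene")
comp("g2",[(s,(325,150,395,215),10)])
p=telemetry.get_obs()["ee_pos"];print(proj(s,p))
E
```

```text
turn [-0.     0.001  0.001] then shift [ 0.8 -1.  55.1] | t 4.9 p [639.4 130.9 101.1] rpy [-1.8000e+02  3.0000e-02  1.7408e+02] q6 -1.32 F [-0.2 -0.2  0.7] M [ 0.07 -0.06 -0.05] w 50.0 gf 0.0
[364.58564068 182.85707852]
```

View pics/g2.png

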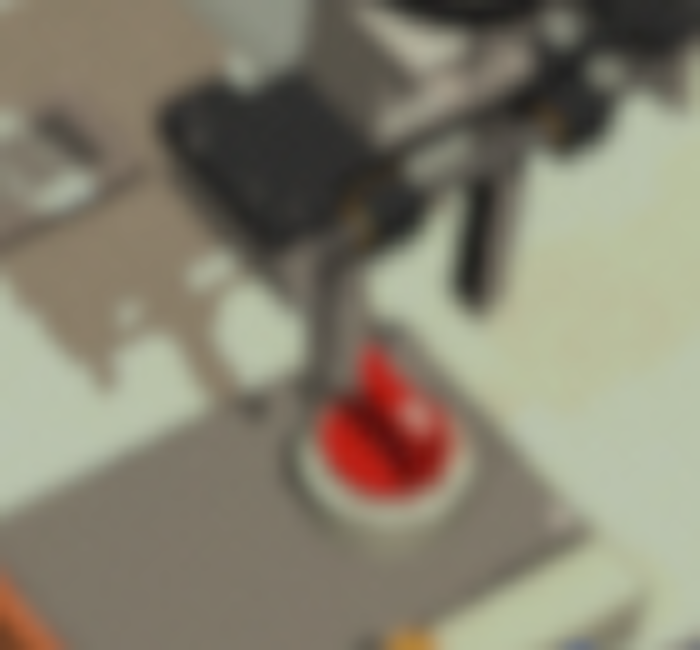

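Call:
carry_out([
  [[0,-1,20,0,0,0,50],[0,0,20,0,0,0,50],[0,0,15,0,0,0,50],[0,0,0,0,0,0,50],[0,0,0,0,0,0,0],[0,0,0,0,0,0,0],[0,0,0,0,0,0,0],[0,0,0,0,0,0,0],[0,0,0,0,0,0,0],[0,0,0,0,0,0,0]],
], squeeze=20)

```text
time_s: 5.8
ee_pos: [0.6386, 0.1303, 0.0452]
eef_rot: [-3.141, -0.001, 3.039]
force: [1.0, 7.7, 4.0]
grip_width: 0.0138
grip_force: 19.9
```

```bash
python3 - <<'E'
from h import *
go(638.5,130,46,-6)
E
```

```text
turn [-0.    -0.001  0.002] then shift [ 0.  -0.3 -0.8] | t 5.8 p [638.6 130.3  45.2] rpy [-1.7999e+02 -4.0000e-02  1.7410e+02] q6 -1.32 F [1.  7.7 4. ] M [ 1.75 -0.24 -0.05] w 13.8 gf 19.9
```

Call:
carry_out([
  [[0,1.5,0,0,0,0,0],[0,0,0,0,0,0,0]],
], squeeze=30)

```text
time_s: 5.97
ee_pos: [0.6386, 0.1305, 0.0452]
eef_rot: [-3.139, -0.001, 3.038]
force: [-3.0, -7.3, 5.9]
grip_width: 0.0136
grip_force: 30.0
```

Call:
carry_out([
  [[0,0,0,0,0,0.1,0],[0,0,0,0,0,0.1,0],[0,0,0,0,0,0.1,0],[0,0,0,0,0,0.1,0],[0,0,0,0,0,0.1,0],[0,0,0,0,0,0.1,0],[0,0,0,0,0,0.1,0],[0,0,0,0,0,0.1,0],[0,0,0,0,0,0.1,0],[0,0,0,0,0,0.1,0],[0,0,0,0,0,0.1,0],[0,0,0,0,0,0.08,0],[0,0,0,0,0,0,0],[0,0,0,0,0,0,0]],
])

```text
time_s: 7.13
ee_pos: [0.6391, 0.1311, 0.0452]
eef_rot: [-3.141, 0.001, 1.861]
force: [1.7, -5.0, 2.8]
grip_width: 0.014
grip_force: 30.0
```

```bash
python3 - <<'E'
from h import *
go(638.5,130,46,-74.7)
E
```

```text
turn [-0.     0.001  0.023] then shift [-0.9 -0.9 -0.8] | t 7.1 p [639.1 131.1  45.2] rpy [-1.7999e+02  6.0000e-02  1.0664e+02] q6 -0.14 F [ 1.7 -5.   2.8] M [-0.87 -0.6   0.19] w 14.0 gf 30.0
```

Call:
carry_out([
  [[0,0,0,0,0,0.05,0],[0,0,0,0,0,0.03,0],[0,0,0,0,0,0,0],[0,0,0,0,0,0,0]],
])

```text
time_s: 7.47
ee_pos: [0.6391, 0.1311, 0.0452]
eef_rot: [-3.141, 0.001, 1.782]
force: [3.0, -4.6, 3.8]
grip_width: 0.0138
grip_force: 30.3
```

```bash
python3 - <<'E'
from h import *
go(638.5,130,46,-74.7)
E
```

```text
turn [-0.     0.001 -0.055] then shift [-0.9 -0.9 -0.8] | t 7.5 p [639.1 131.1  45.2] rpy [-1.7999e+02  7.0000e-02  1.0213e+02] q6 -0.06 F [ 3.  -4.6  3.8] M [-0.88 -0.67  0.56] w 13.8 gf 30.3
```

Moment jumped from 0.19 to 0.56 N m, so the stop is reached. Release and rise.

Call:
carry_out([
  [[0,0,0,0,0,0,94],[0,0,0,0,0,0,94],[0,0,0,0,0,0,94],[0,0,0,0,0,0,94],[0,0,0,0,0,0,94],[0,0,0,0,0,0,94],[0,0,0,0,0,0,94],[0,0,0,0,0,0,94],[0,0,-35,0,0,0,94],[0,0,-35,0,0,0,80],[0,0,-35,0,0,0,80],[0,0,0,0,0,0,80],[0,0,0,0,0,0,80]],
])

```text
time_s: 8.55
ee_pos: [0.6394, 0.1319, 0.1518]
eef_rot: [3.139, 0.0, 1.779]
force: [0.7, 0.8, -0.9]
grip_width: 0.0803
grip_force: 0.0
```

```bash
python3 - <<'E'
from h import *
s=cam("scene")
print("knob",rects(s,mask(s,red),.073,(350,175,378,207)),"spent",rects(s,mask(s,brown),.032,(300,195,345,235)))
go(617,-36,100,-6)
E
```

```text
knob [array([647.1, 112.9, -10.9,  59.4,  39.3, 363. , 193.3])] spent [array([623.1, -38. ,  -6. , 102.9,  58.1, 324.5, 218.9])]
turn [-1.000e-03 -1.000e-03 -1.258e+00] then shift [   4.  -169.1   49.7] | t 8.6 p [638.6 131.8 149.7] rpy [-179.95   -0.    101.92] q6 -0.06 F [-0.8  1.1 -0.2] M [-0.04 -0.11 -0.03] w 80.0 gf 0.0
```

Call:
carry_out([
  [[0,0,0,0,0,-0.115,74],[0,0,0,0,0,-0.115,74],[0,0,0,0,0,-0.115,74],[0,0,0,0,0,-0.115,74],[0,0,0,0,0,-0.115,74],[0,0,0,0,0,-0.115,74],[0,0,0,0,0,-0.115,74],[0,0,0,0,0,-0.115,74],[0,0,0,0,0,-0.115,74],[0,0,0,0,0,-0.115,74],[0,0,0,0,0,-0.108,74],[0.4,-28.2,0,0,0,0,74],[0,-28.4,0,0,0,0,74],[0,-28.4,0,0,0,0,74],[0,-28.4,0,0,0,0,74],[0,-28.4,20,0,0,0,74],[0,-28.4,20,0,0,0,74],[0,0,25,0,0,0,74],[0,0,0,0,0,0,74],[0,0,0,0,0,0,74]],
])

```text
time_s: 10.27
ee_pos: [0.6193, -0.0373, 0.083]
eef_rot: [-3.141, -0.005, 3.036]
force: [0.2, -0.6, 0.4]
grip_width: 0.0742
grip_force: 0.0
```

```bash
python3 - <<'E'
from h import *
go(620.5,-37.5,22,-6)
E
```

```text
turn [-0.    -0.005 -0.   ] then shift [-1.2 -0.  61. ] | t 10.3 p [619.3 -37.3  83. ] rpy [-179.98   -0.31  173.97] q6 -1.58 F [ 0.2 -0.6  0.4] M [ 0.01 -0.15  0.02] w 74.2 gf 0.0
```

Call:
carry_out([
  [[-1.2,0,20,0,-0.005,0,74],[0,0,20,0,0,0,74],[0,0,12,0,0,0,74],[0,0,9,0,0,0,74],[0,0,0,0,0,0,74],[0,0,0,0,0,0,74],[0,0,0,0,0,0,20],[0,0,0,0,0,0,20],[0,0,0,0,0,0,20],[0,0,0,0,0,0,20],[0,0,0,0,0,0,20]],
], squeeze=8)

```text
time_s: 11.18
ee_pos: [0.622, -0.0378, 0.0244]
eef_rot: [-3.141, 0.005, 3.037]
force: [-0.5, 1.5, 5.3]
grip_width: 0.0516
grip_force: 8.0
```

```bash
python3 - <<'E'
from h import *
go(620.5,-37.5,22,-6)
s=cam("scene")
print("spent",rects(s,mask(s,brown),.032,(300,195,345,235)))
E
```

```text
turn [-0.     0.005 -0.   ] then shift [1.5 0.1 2.4] | t 11.2 p [622.  -37.8  24.4] rpy [-179.97    0.26  173.99] q6 -1.58 F [-0.5  1.5  5.3] M [ 0.2   0.01 -0.03] w 51.6 gf 8.0
spent [array([632.2, -38.7, -13.1,  89. ,  57.9, 325.9, 221.7])]
```

Call:
carry_out([
  [[0,0,0,0,0,0,20],[0,0,-15,0,0,0,20],[0,0,-25,0,0,0,20],[0,0,-30,0,0,0,20],[0,0,-30,0,0,0,20],[0,0,0,0,0,0,20],[0,0,0,0,0,0,20]],
], squeeze=25)

```text
time_s: 11.82
ee_pos: [0.6219, -0.0378, 0.1251]
eef_rot: [-3.141, 0.006, 3.037]
force: [0.3, -0.1, -1.5]
grip_width: 0.0518
grip_force: 25.0
```

```bash
python3 - <<'E'
from h import *
go(480,-365,60,-4)
s=cam("scene");t=cam("top")
comp("g3",[(s,(285,170,385,250),4),(t,(255,145,365,220),3.6)])
E
```

```text
turn [-0.001  0.006 -0.035] then shift [ 118.7 -336.3   65.1] | t 11.8 p [621.9 -37.8 125.1] rpy [-179.97    0.37  173.99] q6 -1.58 F [ 0.3 -0.1 -1.5] M [ 0.07 -0.11 -0.01] w 51.8 gf 25.0
```

View pics/g3.png

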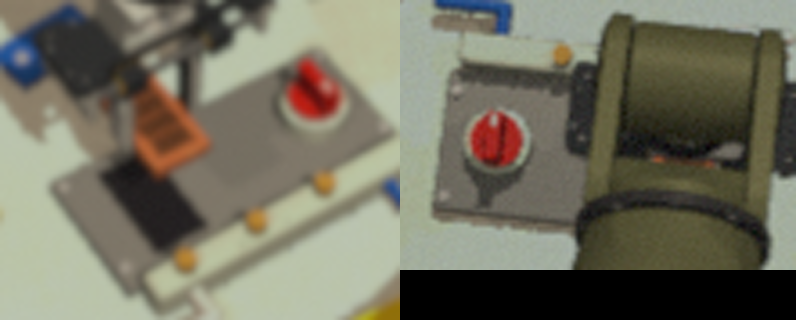

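Call:
carry_out([
  [[0,0,0,0,0.006,-0.035,20],[10,-28,0,0,0,0,20],[10,-28,0,0,0,0,20],[10,-28,0,0,0,0,20],[10,-28,0,0,0,0,20],[10,-28,0,0,0,0,20],[10,-28,0,0,0,0,20],[10,-28,0,0,0,0,20],[10,-28,0,0,0,0,20],[10,-28,0,0,0,0,20],[10,-28,0,0,0,0,20],[10,-28,0,0,0,0,20],[8.7,-28.3,0,0,0,0,20],[0,0,20,0,0,0,20],[0,0,20,0,0,0,20],[0,0,25,0,0,0,20],[0,0,0,0,0,0,20],[0,0,0,0,0,0,20],[0,0,0,0,0,0,20]],
])

```text
time_s: 13.5
ee_pos: [0.4795, -0.365, 0.0599]
eef_rot: [-3.141, -0.002, 3.072]
force: [0.4, 0.3, 0.2]
grip_width: 0.0521
grip_force: 25.0
```

```bash
python3 - <<'E'
from h import *
go(480,-365,10,-4)
s=cam("scene");t=cam("top")
B=[(300,195,345,235)]
pad=lambda h,s_,v:(v<52)
for c,roi in((t,(318,172,350,212)),(s,(305,200,345,236))): print("pad",rects(c,mask(c,pad),.020,roi),cv2.cvtColor(c["pixels"],cv2.COLOR_RGB2HSV)[roi[1]+18,roi[0]+16])
print("tray",rects(t,mask(t,green),.035,(400,195,475,275)))
print("cover",rects(t,mask(t,blue),.012,(300,235,345,270)),rects(s,mask(s,blue),.012,(275,165,316,197)))
comp("g4",[(t,(255,145,365,220),4),(t,(400,200,470,270),5)])
E
```

```text
turn [-0.001 -0.002  0.   ] then shift [-0.5  0.  49.9] | t 13.5 p [ 479.5 -365.    59.9] rpy [-1.7996e+02 -1.3000e-01  1.7601e+02] q6 -2.21 F [0.4 0.3 0.2] M [ 0.05 -0.12  0.  ] w 52.1 gf 25.0
pad [array([617.6, -38.1,  -7.1,  94.1,  48.7, 334.4, 191.7])] [ 0 12 41]
pad [array([622.8, -40.1,  -6.7,  90.7,  45. , 322.1, 217.6])] [ 8 28 37]
tray [array([ 475.4, -348.5,   -2.9,  166.6,  121.5,  423.3,  230.6])]
cover [array([417.4,   1.9, -89. ,  92.6,  48.6, 323.2, 252.7])] [array([424.3,  -1.5, -88.4,  89.9,  47.2, 295.3, 181.7])]
```

View pics/g4.png

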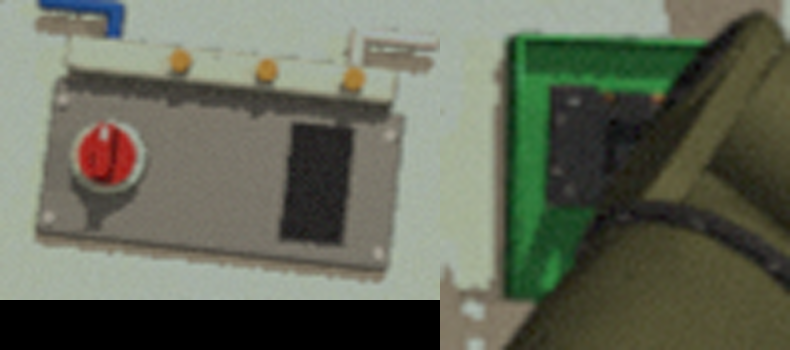

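Call:
carry_out([
  [[0,0,20,0,0,0,20],[0,0,18,0,0,0,20],[0,0,9,0,0,0,20],[0,0,3,0,0,0,20],[0,0,0,0,0,0,20],[0,0,0,0,0,0,74],[0,0,0,0,0,0,74],[0,0,0,0,0,0,74],[0,0,-20,0,0,0,74],[0,0,-30,0,0,0,74],[0,0,-40,0,0,0,74],[0,0,-40,0,0,0,74],[0,0,0,0,0,0,74],[0,0,0,0,0,0,74]],
])

```text
time_s: 14.77
ee_pos: [0.4803, -0.3656, 0.1422]
eef_rot: [-3.138, 0.002, 3.072]
force: [0.0, 0.1, -0.9]
grip_width: 0.074
grip_force: 0.0
```

```bash
cat > m.py <<'E'
from h import *
t=cam("top");s=cam("scene")
# white cassettes by edge: frame brighter than surroundings is weak, so the dark mesh: adaptive threshold
def mesh(c,roi,z):
    p=cv2.resize(c["pixels"],None,fx=4,fy=4,interpolation=cv2.INTER_CUBIC);g=cv2.GaussianBlur(cv2.cvtColor(p,cv2.COLOR_RGB2GRAY),(0,0),2)
    k=np.zeros_like(g);x0,y0,x1,y1=[4*v for v in roi];q=g[y0:y1,x0:x1]
    k[y0:y1,x0:x1]=cv2.adaptiveThreshold(q,1,cv2.ADAPTIVE_THRESH_MEAN_C,cv2.THRESH_BINARY_INV,101,14)
    return rects(c,k,z,roi,60,1,9)
E
python3 - <<'E'
from m import *
R={"top":[(266,238,302,260),(160,215,184,258),(190,215,213,258),(219,217,245,260)],"scene":[(310,158,342,180),(342,130,372,158),(364,122,390,146),(386,112,412,138)]}
for n,c in(("top",t),("scene",s)):
    for r,z in zip(R[n],(.012,.082,.082,.082)): print(n,mesh(c,r,z))
go(420,125,100,84)
comp("g5",[(t,(155,205,305,265),2.6),(s,(305,105,420,185),3.4)])
print("spent",rects(t,mask(t,brown),.016,(405,200,470,270)))
E
```

```text
top [array([434.3, 124.7,  84.6,  76.7,  33.7, 282.6, 247.3])]
top [array([475. , 465.4,  -3.7,  73.8,  32.4, 170.5, 234.3])]
top [array([471.9, 372.5,  -2.3,  74.4,  32.6, 200.9, 236.5])]
top [array([460.2, 284.2,  -5.3,  75.6,  32.8, 227.9, 239.9])]
scene [array([444.1, 118.4,  81.8,  99.5,  51. , 325.1, 168.3])]
scene [array([460.3, 216.3, -41.1, 113.5,  47.2, 348.2, 144.3])]
scene [array([473.8, 369.4,  -4.2,  71.8,  32.9, 381.8, 130.7])]
scene [array([476.4, 459.9,  -7.2,  69. ,  27.2, 396.8, 120.2])]
turn [ 0.002 -0.002 -1.536] then shift [-480.8  110.    38.7] | t 14.9 p [ 479.2 -364.7  138.7] rpy [-1.7999e+02 -1.6000e-01  1.7599e+02] q6 -2.21 F [-0.5 -1.2 -0.3] M [ 0.07 -0.09  0.01] w 73.9 gf 0.0
spent [array([ 439.5, -351.2,   82.1,   33.5,   29.5,  431.6,  244.9])]
```

View pics/g5.png

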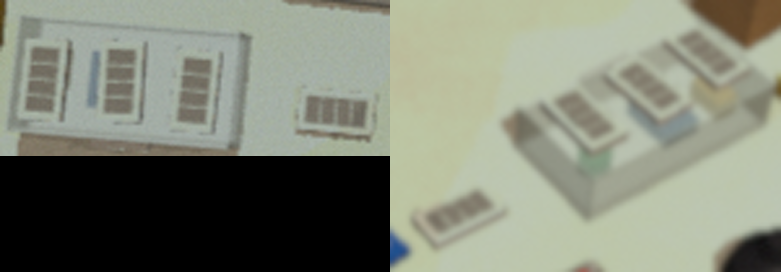

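Call:
carry_out([
  [[0,0,0,0,0,0.115,74],[0,0,0,0,0,0.115,74],[0,0,0,0,0,0.115,74],[0,0,0,0,0,0.115,74],[0,0,0,0,0,0.115,74],[0,0,0,0,0,0.115,74],[0,0,0,0,0,0.115,74],[0,0,0,0,0,0.115,74],[0,0,0,0,0,0.115,74],[0,0,0,0,0,0.115,74],[0,0,0,0,0,0.115,74],[0,0,0,0,0,0.115,74],[0,0,0,0,0,0.115,74],[0,0,0,0,0,0.1,74],[0,0,0,0,0,0,74]],
])

```text
time_s: 16.12
ee_pos: [0.479, -0.3645, 0.1377]
eef_rot: [-3.137, -0.001, 1.472]
force: [-0.4, 0.4, -0.7]
grip_width: 0.074
grip_force: 0.0
```

Call:
carry_out([
  [[28,-5.2,0,0,0,0,74],[28,-5.2,0,0,0,0,74],[28,-5.2,0,0,0,0,74],[28,-5.2,0,0,0,0,74],[28,-5.2,0,0,0,0,74],[28,-5.2,0,0,0,0,74],[28,-5.2,0,0,0,0,74],[28,-5.2,0,0,0,0,74],[28,-5.2,0,0,0,0,74],[28,-5.2,0,0,0,0,74],[28,-5.2,0,0,0,0,74],[28,-5.2,0,0,0,0,74],[28,-5.2,0,0,0,0,74],[28,-5.2,0,0,0,0,74],[28,-5.2,20,0,0,0,74],[28,-5.2,20,0,0,0,74],[28,-5.2,20,0,0,0,74],[7,-1.2,10,0,0,0,74],[0,0,0,0,0,0,74],[0,0,0,0,0,0,74]],
])

```text
time_s: 17.78
ee_pos: [0.4352, 0.1241, 0.0688]
eef_rot: [-3.138, 0.001, 1.479]
force: [-0.0, -1.5, 0.5]
grip_width: 0.0737
grip_force: 0.0
```

```bash
python3 - <<'E'
from m import *
print(mesh(s,(315,162,336,176),.012),"spent",rects(t,mask(t,brown),.016,(405,200,470,270)),rects(s,mask(s,brown),.016,(190,215,250,275)))
go(435.7,124.3,5,84.5)
E
```

```text
[array([438.2, 123.3,  50.8,  69.5,  54.3, 324. , 167.7])] spent [array([ 472.1, -363.2,   -3.8,   94. ,   52.1,  435.2,  234.7])] [array([ 478.8, -365.5,   -3.9,   96.8,   49.7,  217.7,  244.9])]
turn [-0.002  0.     0.002] then shift [ 0.8 -0.4 64.8] | t 17.9 p [436.  123.5  69.8] rpy [-1.7991e+02  3.0000e-02  8.4620e+01] q6 0.29 F [-0.2 -0.3  0.3] M [-0.04 -0.07 -0.02] w 74.3 gf 0.0
```

Call:
carry_out([
  [[0.5,-0.4,22,-0.002,0,0.002,74],[0,0,22,0,0,0,74],[0,0,13,0,0,0,74],[0,0,8,0,0,0,74],[0,0,0,0,0,0,74],[0,0,0,0,0,0,40],[0,0,0,0,0,0,40],[0,0,0,0,0,0,40],[0,0,0,0,0,0,40],[0,0,0,0,0,0,40]],
], squeeze=10)

```text
time_s: 18.72
ee_pos: [0.4355, 0.1249, 0.0049]
eef_rot: [3.141, 0.0, 1.475]
force: [-0.8, -0.5, 7.6]
grip_width: 0.0519
grip_force: 10.0
```

```bash
python3 - <<'E'
from h import *
go(435.7,124.3,5,84.5)
E
```

```text
turn [ 0.001  0.    -0.   ] then shift [-0.6  0.2 -0.1] | t 18.7 p [435.5 124.9   4.9] rpy [1.7995e+02 2.0000e-02 8.4500e+01] q6 0.3 F [-0.8 -0.5  7.6] M [-0.28  0.17  0.03] w 51.9 gf 10.0
```

Call:
carry_out([
  [[0,0,0,0,0,0,40],[0,0,-20,0,0,0,40],[0,0,-20,0,0,0,40],[0,0,-10,0,0,-0.11,40],[0,0,-10,0,0,-0.11,40],[0,0,-10,0,0,-0.11,40],[0,0,-10,0,0,-0.11,40],[0,0,-10,0,0,-0.11,40],[0,0,-10,0,0,-0.11,40],[0,0,0,0,0,-0.11,40],[0,0,0,0,0,-0.11,40],[0,0,0,0,0,-0.11,40],[0,0,0,0,0,-0.11,40],[0,0,0,0,0,-0.11,40],[0,0,0,0,0,-0.11,40],[0,0,0,0,0,-0.11,40],[0,0,0,0,0,-0.12,40],[0,0,0,0,0,0,40],[0,0,0,0,0,0,40]],
], squeeze=30)

```text
time_s: 20.3
ee_pos: [0.4351, 0.125, 0.1043]
eef_rot: [-3.141, -0.0, 3.021]
force: [-0.6, -0.1, -0.3]
grip_width: 0.0516
grip_force: 30.0
```

```bash
python3 - <<'E'
from h import *
go(619.8,-38.6,70,-6.7)
E
```

```text
turn [-0.001 -0.    -0.004] then shift [-202.5 -140.9   34.3] | t 20.3 p [435.1 125.  104.3] rpy [-1.7997e+02 -1.0000e-02  1.7310e+02] q6 -1.25 F [-0.6 -0.1 -0.3] M [ 0.03 -0.12  0.04] w 51.6 gf 30.0
```

Call:
carry_out([
  [[-20.2,-14.1,0,0,0,-0.004,40],[-20.2,-14.1,0,0,0,0,40],[-20.2,-14.1,0,0,0,0,40],[-20.2,-14.1,0,0,0,0,40],[-20.2,-14.1,0,0,0,0,40],[-20.2,-14.1,0,0,0,0,40],[-20.2,-14.1,0,0,0,0,40],[-20.2,-14.1,0,0,0,0,40],[-20.2,-14.1,0,0,0,0,40],[-20.1,-14,0,0,0,0,40],[0,0,17,0,0,0,40],[0,0,17,0,0,0,40],[0,0,0,0,0,0,40],[0,0,0,0,0,0,40]],
])

```text
time_s: 21.47
ee_pos: [0.6193, -0.0378, 0.0697]
eef_rot: [-3.141, -0.002, 3.026]
force: [0.2, -0.4, 0.2]
grip_width: 0.0511
grip_force: 30.0
```

```bash
python3 - <<'E'
from h import *
go(619.2,-38.6,25,-6.7)
E
```

```text
turn [-0.001 -0.002  0.001] then shift [-0.  -0.8 44.7] | t 21.5 p [619.3 -37.8  69.7] rpy [-1.7997e+02 -1.2000e-01  1.7337e+02] q6 -1.57 F [ 0.2 -0.4  0.2] M [ 0.08 -0.14  0.02] w 51.1 gf 30.0
```

Call:
carry_out([
  [[0,-0.8,18,0,0,0,40],[0,0,16,0,0,0,40],[0,0,8,0,0,0,40],[0,0,2.5,0,0,0,40],[0,0,0,0,0,0,40],[0,0,0,0,0,0,40]],
])

```text
time_s: 21.97
ee_pos: [0.6202, -0.0387, 0.0269]
eef_rot: [-3.141, 0.001, 3.028]
force: [-0.5, -0.0, 0.2]
grip_width: 0.0518
grip_force: 30.0
```

Call:
carry_out([
  [[0,0,0,0,0,0,56],[0,0,0,0,0,0,64],[0,0,0,0,0,0,70],[0,0,0,0,0,0,70],[0,0,-10,0,0,0,70],[0,0,-25,0,0,0,70],[0,0,-35,0,0,0,70],[0,0,-35,0,0,0,70],[20,25,-15,0,0,0,74],[20,30,0,0,0,0,74],[20,30,0,0,0,0,74],[20,30,0,0,0,0,74],[20,30,0,0,0,0,74],[20,30,0,0,0,0,74],[10,20,0,0,0,0,74],[0,0,0,0,0,0,74],[0,0,0,0,0,0,74]],
])

```text
time_s: 23.38
ee_pos: [0.5124, 0.1705, 0.1465]
eef_rot: [-3.141, 0.001, 3.031]
force: [-0.8, -0.7, 0.4]
grip_width: 0.0739
grip_force: 0.0
```

```bash
python3 - <<'E'
from m import *
print("placed",mesh(t,(322,175,345,210),.032),mesh(s,(308,203,338,232),.032))
print("org",mesh(s,(348,136,371,152),.082),mesh(t,(219,217,245,260),.082))
comp("g6",[(t,(300,160,365,225),6),(s,(290,180,355,245),6)])
go(461.7,282,130,-5.3)
E
```

```text
placed [array([563.3, -30.4,  89.5,  58.5,  17.7, 331.8, 206.7])] [array([613.9, -72.8, -14.6, 101.8,  24.4, 311.5, 215.5])]
org [array([468. , 278.5, -23.9,  55.9,  49. , 362.7, 142.3])] [array([490.4, 270.6,   9.7,  93. ,  70.8, 228.4, 233. ])]
turn [-0.001  0.    -0.021] then shift [ 61.4 107.6  16. ] | t 23.5 p [512.9 169.2 146. ] rpy [-1.7997e+02  1.0000e-02  1.7351e+02] q6 -1.21 F [ 0.1 -0.  -0.4] M [ 0.04 -0.1   0.  ] w 74.1 gf 0.0
```

View pics/g6.png

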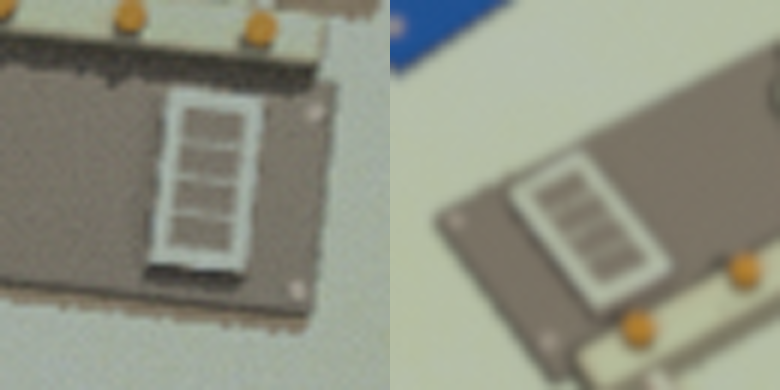

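```bash
cat >> m.py <<'E'
wh=lambda h,s,v:(v>TH)&(s<60)
TH=120
def stack(z):
    global TH
    for n,c,roi,TH in(("t",t,(322,173,347,207),100),("s",s,(308,203,336,233),145)):
        print(n,rects(c,mask(c,lambda h,s,v:(v>TH)&(s<70)),z,roi,close=25))
E
python3 - <<'E'
from m import *
stack(.032)
g=cv2.cvtColor(t["pixels"],cv2.COLOR_RGB2GRAY); print(g[196:212,326:342])
hs=cv2.cvtColor(t["pixels"],cv2.COLOR_RGB2HSV);print(hs[205:209,332])
E
```

```text
t [array([ 6.189e+02, -3.900e+01, -5.000e-01,  1.097e+02,  8.000e+01,
        3.335e+02,  1.820e+02])]
s [array([618.5, -39.4, -10. , 152.5,  57.9, 324.2, 221.7])]
[[169 164 140 118 114 115 120 122 126 130 134 141 148 160 168 145]
 [165 164 137 115 111 113 114 113 115 115 114 116 134 159 170 148]
 [167 164 139 114 113 113 114 116 114 109 111 115 135 160 166 149]
 [167 157 132 112 113 111 115 113 115 117 113 114 137 163 165 145]
 [168 158 130 129 124 119 120 118 115 115 114 117 137 170 165 140]
 [167 164 158 153 153 149 141 138 139 132 132 127 148 168 163 141]
 [170 171 169 170 167 168 170 164 164 166 167 158 161 168 160 140]
 [150 150 152 152 157 162 165 167 170 169 171 169 167 165 155 124]
 [ 62  68  69  76 102 119 140 150 150 150 153 150 156 153 142 114]
 [ 66  58  59  55  57  64  65  67  63  62  65  70  76 101 109 110]
 [ 68  68  69  66  67  68  69  66  60  61  60  61  61  64  83 104]
 [ 90  86  85  87  87  75  78  79  71  71  71  70  67  71  94 111]
 [107 107 107 110 105 102  98 105  87  86  85  84  85  98 111 114]
 [ 83  86  90  94 100 103 102 107 105 109 108 107 109 113 114 118]
 [ 85  83  76  74  76  76  77  78  83  80  85  89  93  99  99 101]
 [113 115 109 106 104 105 100  92  90  83  77  81  82  82  78  75]]
[[ 60   4  65]
 [ 30  29  70]
 [ 25  41  81]
 [ 25  33 101]]
```

```bash
cat >> m.py <<'E'
def stack(z,a=138,b=160):
    for n,c,roi,T in(("t",t,(322,173,347,207),a),("s",s,(309,203,336,231),b)):
        g=cv2.cvtColor(cv2.resize(c["pixels"],None,fx=4,fy=4,interpolation=cv2.INTER_CUBIC),cv2.COLOR_RGB2GRAY)
        print(n,rects(c,(g>T).astype(np.uint8),z,roi))
E
python3 - <<'E'
from m import *
stack(.032)
print(mesh(t,(327,180,342,202),.032),mesh(s,(313,208,334,229),.032))
g=cv2.cvtColor(s["pixels"],cv2.COLOR_RGB2GRAY); print(g[220,300:345])
E
```

```text
t [array([619.3, -39.1,  -6.7,  96.1,  52.5, 334.1, 187.3])]
s [array([622.5, -39.5,  -6.6,  94.2,  48.3, 322.5, 217.8])]
[array([617.3, -38.3,  -7. ,  70.8,  31.4, 333.7, 195.3])] [array([625.7, -74.9,  -7.2,  52.3,  13.3, 316.4, 224.8])]
[109 107 112 113 114 115 114 115 115 115 114 113 109  98 100 123 154 168
 165 152 136 126 118 118 119 121 126 128 129 134 145 162 170 162 142 124
 115 114 115 116 116 117 115 116 115]
```

Call:
carry_out([
  [[15,27,0,0,0,-0.021,70],[15,27,0,0,0,0,70],[15,27,0,0,0,0,70],[16.4,26.6,0,0,0,0,70],[0,0,20,0,0,0,70],[0,0,16,0,0,0,70],[0,0,0,0,0,0,70],[0,0,0,0,0,0,70]],
])

```text
time_s: 24.35
ee_pos: [0.4618, 0.2823, 0.1094]
eef_rot: [-3.14, -0.001, 3.049]
force: [0.8, 0.6, 1.3]
grip_width: 0.0699
grip_force: 0.0
```

```bash
python3 - <<'E'
from m import *
print(mesh(s,(352,130,374,151),.082),mesh(s,(370,122,392,140),.082),mesh(s,(388,112,409,131),.082))
comp("g7",[(s,(305,90,425,190),6)])
go(461.7,282,75,-5.3)
E
```

```text
[array([451.1, 274.2,  -0.7,  94.3,  44.9, 362.4, 139.3])] [array([462.1, 361.2,   2.8,  94. ,  46.4, 381.1, 131.1])] [array([484. , 448.7,  -7.2,  87.9,  49.1, 395.2, 120.4])]
turn [ 0.     0.001 -0.   ] then shift [ 0.8 -0.6 35.6] | t 24.4 p [462.5 282.5 110.6] rpy [1.8000e+02 4.0000e-02 1.7468e+02] q6 -1.0 F [-0.2 -0.7  0.5] M [ 0.08 -0.12 -0.02] w 70.1 gf 0.0
```

View pics/g7.png

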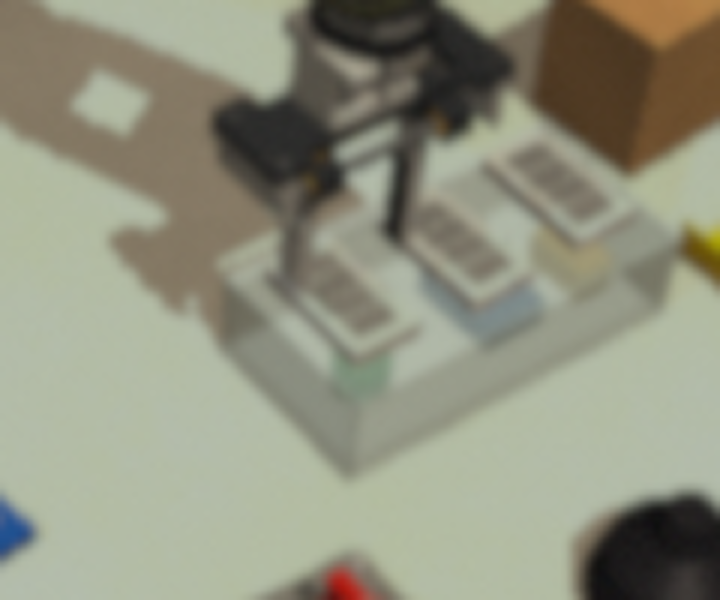

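Nothing has moved: the three cassettes are still on the organiser, and the fingers straddle the near one (crop (350,300)). Descend and grip.

Call:
carry_out([
  [[0.5,-0.6,20,0,0,0,70],[0,0,10,0,0,0,70],[0,0,6,0,0,0,70],[0,0,0,0,0,0,70],[0,0,0,0,0,0,40],[0,0,0,0,0,0,40],[0,0,0,0,0,0,40],[0,0,0,0,0,0,40],[0,0,0,0,0,0,40]],
], squeeze=10)

```text
time_s: 25.2
ee_pos: [0.4616, 0.2824, 0.0743]
eef_rot: [3.142, 0.001, 3.05]
force: [-1.0, -1.0, 5.4]
grip_width: 0.0519
grip_force: 10.0
```

Call:
carry_out([
  [[0,0,0,0,0,0,40],[0,0,-20,0,0,0,40],[0,0,-25,0,0,0,40],[0,0,-25,0,0,0.03,40],[0,0,0,0,0,0,40],[0,0,0,0,0,0,40]],
], squeeze=30)

```text
time_s: 25.7
ee_pos: [0.4616, 0.2824, 0.1443]
eef_rot: [3.141, 0.001, 3.02]
force: [0.5, 0.1, -0.8]
grip_width: 0.0517
grip_force: 30.0
```

```bash
python3 - <<'E'
from h import *
go(619.5,-38.8,100,-6.7)
E
```

```text
turn [ 0.     0.001 -0.005] then shift [-194.3 -300.6   44.3] | t 25.7 p [461.6 282.4 144.3] rpy [1.7997e+02 8.0000e-02 1.7303e+02] q6 -0.97 F [ 0.5  0.1 -0.8] M [ 0.06 -0.14  0.  ] w 51.7 gf 30.0
```

Call:
carry_out([
  [[-15,-23.1,0,0,0,-0.005,40],[-15,-23.1,0,0,0,0,40],[-15,-23.1,0,0,0,0,40],[-15,-23.1,0,0,0,0,40],[-15,-23.1,0,0,0,0,40],[-15,-23.1,0,0,0,0,40],[-15,-23.1,0,0,0,0,40],[-15,-23.1,0,0,0,0,40],[-15,-23.1,0,0,0,0,40],[-15,-23.1,0,0,0,0,40],[-15,-23.1,0,0,0,0,40],[-15,-23.1,0,0,0,0,40],[-15,-23.4,0,0,0,0,40],[0,0,25,0,0,0,40],[0,0,25,0,0,0,40],[0,0,20,0,0,0,40],[0,0,0,0,0,0,40],[0,0,0,0,0,0,40]],
])

```text
time_s: 27.2
ee_pos: [0.6188, -0.039, 0.0721]
eef_rot: [-3.141, -0.004, 3.025]
force: [-0.8, -0.3, -0.1]
grip_width: 0.0517
grip_force: 30.0
```

```bash
python3 - <<'E'
from h import *
go(620.2,-38.8,38,-6.7)
E
```

```text
turn [-0.001 -0.004  0.   ] then shift [-1.3  0.4 34.1] | t 27.2 p [618.8 -39.   72.1] rpy [-179.96   -0.22  173.32] q6 -1.58 F [-0.8 -0.3 -0.1] M [ 0.06 -0.15 -0.01] w 51.7 gf 30.0
```

Call:
carry_out([
  [[-0.5,0.3,14,0,0,0,40],[0,0,12,0,0,0,40],[0,0,6,0,0,0,40],[0,0,3,0,0,0,40],[0,0,0,0,0,0,40],[0,0,0,0,0,0,40]],
])

```text
time_s: 27.7
ee_pos: [0.6204, -0.0389, 0.0392]
eef_rot: [-3.141, 0.0, 3.025]
force: [1.0, 0.3, -1.1]
grip_width: 0.0515
grip_force: 30.0
```

```bash
python3 - <<'E'
from h import *
go(620.2,-38.8,37,-6.7)
E
```

```text
turn [-0.001  0.     0.   ] then shift [0.3 0.1 2.2] | t 27.7 p [620.4 -38.9  39.2] rpy [-1.7996e+02  1.0000e-02  1.7331e+02] q6 -1.57 F [ 1.   0.3 -1.1] M [ 0.06 -0.14  0.03] w 51.5 gf 30.0
```

Call:
carry_out([
  [[0,0,2.4,0,0,0,40],[0,0,0,0,0,0,40],[0,0,0,0,0,0,56],[0,0,0,0,0,0,62],[0,0,0,0,0,0,70],[0,0,0,0,0,0,70],[0,0,-10,0,0,0,70],[0,0,-25,0,0,0,70],[0,0,-35,0,0,0,70],[0,0,-35,0,0,0,70]],
])

```text
time_s: 28.53
ee_pos: [0.6198, -0.0388, 0.1429]
eef_rot: [-3.141, -0.001, 3.025]
force: [0.2, -0.6, 0.2]
grip_width: 0.0697
grip_force: 0.0
```

Call:
carry_out([
  [[14,28,0,0,0,-0.06,70],[14,28,0,0,0,0,70],[14,28,0,0,0,0,70],[14,28,0,0,0,0,70],[14,28,0,0,0,0,70],[14,28,0,0,0,0,70],[14,28,0,0,0,0,70],[14,28,0,0,0,0,70],[14,28,0,0,0,0,70],[14,28,0,0,0,0,70],[14,28,0,0,0,0,70],[14,28,0,0,0,0,70],[14,28,0,0,0,0,70],[6,20,0,0,0,0,70],[0,0,0,0,0,0,70],[0,0,0,0,0,0,70]],
])

```text
time_s: 29.87
ee_pos: [0.4559, 0.3564, 0.1417]
eef_rot: [-3.141, 0.0, 3.086]
force: [0.5, 0.1, -0.0]
grip_width: 0.0699
grip_force: 0.0
```

```bash
python3 - <<'E'
from m import *
stack(.044)
print(mesh(s,(373,124,391,138),.082))
go(472.9,371,75,-3)
E
```

```text
t [array([618.6, -39.7,  -5.8,  95.8,  52.5, 333.9, 186.4])]
s [array([610.3, -38.7,  -8.5, 117.6,  51.1, 324.1, 220.6])]
[array([474.2, 371.6,  -4.8,  71.2,  29.5, 381.5, 130.2])]
turn [-0.001 -0.    -0.005] then shift [-15.5  16.7  66.5] | t 30.0 p [456.5 355.1 141.5] rpy [-179.97   -0.    176.71] q6 -0.92 F [ 0.1  0.2 -0.6] M [ 0.07 -0.14  0.03] w 70.3 gf 0.0
```

Call:
carry_out([
  [[-15.5,17.5,10,0,0,-0.005,70],[0,0,22,0,0,0,70],[0,0,20,0,0,0,70],[0,0,11,0,0,0,70],[0,0,4,0,0,0,70],[0,0,0,0,0,0,70],[0,0,0,0,0,0,70],[0,0,0,0,0,0,40],[0,0,0,0,0,0,40],[0,0,0,0,0,0,40],[0,0,0,0,0,0,40],[0,0,0,0,0,0,40]],
], squeeze=10)

```text
time_s: 30.97
ee_pos: [0.4729, 0.3726, 0.0748]
eef_rot: [3.142, 0.0, 3.09]
force: [-0.8, -1.4, 5.0]
grip_width: 0.0521
grip_force: 10.0
```

Call:
carry_out([
  [[0,0,0,0,0,0,40],[0,0,-20,0,0,0,40],[0,0,-25,0,0,0,40],[0,0,-25,0,0,0.064,40],[0,0,0,0,0,0,40],[0,0,0,0,0,0,40]],
], squeeze=30)

```text
time_s: 31.47
ee_pos: [0.473, 0.3727, 0.1451]
eef_rot: [3.141, 0.001, 3.026]
force: [-0.2, -0.2, -0.8]
grip_width: 0.0514
grip_force: 30.0
```

```bash
python3 - <<'E'
from h import *
go(619.5,-38.8,100,-6.7)
E
```

```text
turn [0.001 0.001 0.001] then shift [-193.6 -391.6   45.1] | t 31.5 p [473.  372.7 145.1] rpy [1.7996e+02 7.0000e-02 1.7338e+02] q6 -0.85 F [-0.2 -0.2 -0.8] M [ 0.06 -0.1   0.02] w 51.4 gf 30.0
```

Call:
carry_out([
  [[-13,-26.1,0,0,0,0,40],[-13,-26.1,0,0,0,0,40],[-13,-26.1,0,0,0,0,40],[-13,-26.1,0,0,0,0,40],[-13,-26.1,0,0,0,0,40],[-13,-26.1,0,0,0,0,40],[-13,-26.1,0,0,0,0,40],[-13,-26.1,0,0,0,0,40],[-13,-26.1,0,0,0,0,40],[-13,-26.1,0,0,0,0,40],[-13,-26.1,0,0,0,0,40],[-13,-26.1,0,0,0,0,40],[-13,-26.1,0,0,0,0,40],[-13,-26.1,0,0,0,0,40],[-12.5,-26.1,0,0,0,0,40],[0,0,25,0,0,0,40],[0,0,25,0,0,0,40],[0,0,15,0,0,0,40],[0,0,0,0,0,0,40],[0,0,0,0,0,0,40]],
])

```text
time_s: 33.13
ee_pos: [0.6199, -0.0388, 0.078]
eef_rot: [-3.141, -0.003, 3.026]
force: [-0.9, 0.6, -0.3]
grip_width: 0.0515
grip_force: 30.0
```

```bash
python3 - <<'E'
from h import *
go(620.2,-38.8,49,-6.7)
E
```

```text
turn [-0.001 -0.003  0.002] then shift [-0.3  0.1 29. ] | t 33.1 p [619.9 -38.8  78. ] rpy [-1.7997e+02 -1.7000e-01  1.7339e+02] q6 -1.58 F [-0.9  0.6 -0.3] M [ 0.03 -0.19 -0.01] w 51.5 gf 30.0
```

Call:
carry_out([
  [[0.7,0.1,14,0,0,0,40],[0,0,9,0,0,0,40],[0,0,5,0,0,0,40],[0,0,2,0,0,0,40],[0,0,0,0,0,0,40],[0,0,0,0,0,0,40]],
])

```text
time_s: 33.63
ee_pos: [0.6201, -0.0388, 0.0499]
eef_rot: [-3.141, 0.0, 3.026]
force: [0.1, -0.1, -0.6]
grip_width: 0.0512
grip_force: 30.0
```

```bash
python3 - <<'E'
from h import *
go(620.2,-38.8,48.8,-6.7)
E
```

```text
turn [-0.001  0.     0.001] then shift [-0.1 -0.   1.1] | t 33.6 p [620.1 -38.8  49.9] rpy [-1.7997e+02  2.0000e-02  1.7336e+02] q6 -1.58 F [ 0.1 -0.1 -0.6] M [ 0.1  -0.09  0.06] w 51.2 gf 30.0
```

Call:
carry_out([
  [[0,0,1,0,0,0,40],[0,0,0,0,0,0,40],[0,0,0,0,0,0,56],[0,0,0,0,0,0,62],[0,0,0,0,0,0,70],[0,0,0,0,0,0,70],[0,0,-10,0,0,0,70],[0,0,-25,0,0,0,70],[0,0,-30,0,0,0,70],[0,0,-30,0,0,0,70]],
])

```text
time_s: 34.47
ee_pos: [0.6196, -0.0387, 0.1449]
eef_rot: [-3.141, -0.001, 3.026]
force: [-0.1, 0.7, 0.2]
grip_width: 0.0702
grip_force: 0.0
```

Call:
carry_out([
  [[12,28,0,0,0,0,70],[12,28,0,0,0,0,70],[12,28,0,0,0,0,70],[12,28,0,0,0,0,70],[12,28,0,0,0,0,70],[12,28,0,0,0,0,70],[12,28,0,0,0,0,70],[12,28,0,0,0,0,70],[12,28,0,0,0,0,70],[12,28,0,0,0,0,70],[12,28,0,0,0,0,70],[12,28,0,0,0,0,70],[12,28,0,0,0,0,70],[12,28,0,0,0,0,70],[12,28,0,0,0,0,70],[12,28,0,0,0,0,70],[10,28,0,0,0,-0.04,70],[0,0,0,0,0,0,70],[0,0,0,0,0,0,70]],
])

```text
time_s: 36.05
ee_pos: [0.4736, 0.4585, 0.1434]
eef_rot: [-3.141, -0.0, 3.068]
force: [-0.1, -1.0, 0.1]
grip_width: 0.0698
grip_force: 0.0
```

```bash
python3 - <<'E'
from m import *
stack(.056)
print(mesh(s,(388,113,408,130),.082))
print("cover",rects(t,mask(t,blue),.012,(300,235,345,270)),rects(s,mask(s,blue),.012,(275,165,316,197)))
comp("g8",[(t,(155,205,305,265),2.6),(s,(285,95,425,245),2.8)])
go(475.7,462.6,75,-4)
E
```

```text
t [array([618.5, -39.5,  -5.3,  94.8,  52.6, 334.6, 189. ])]
s [array([614. , -38.7,  -6.8, 110.2,  48.4, 325.2, 217.7])]
[array([476.6, 462.2,  -9.4,  67.6,  21.7, 396.5, 119.1])]
cover [array([417.6,   1.9, -88.7,  92.2,  48.8, 321.4, 251.1])] [array([424.3,  -1.4, -88.4,  90.1,  47.9, 294.6, 181.2])]
turn [-0.001 -0.    -0.007] then shift [-0.8  5.8 68.4] | t 36.1 p [474.5 456.8 143.4] rpy [-1.7996e+02 -2.0000e-02  1.7561e+02] q6 -0.78 F [-0.3  1.2 -0.6] M [ 0.07 -0.14 -0.04] w 70.3 gf 0.0
```

View pics/g8.png

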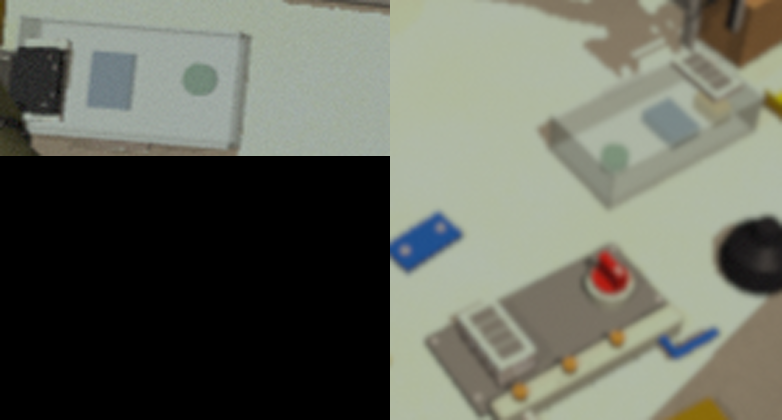

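Three cassettes are stacked neatly (crop (497,335)). The last one is still on the organiser at (708,70) and the cover hasn't moved.

Call:
carry_out([
  [[-0.8,6,10,0,0,-0.007,70],[0,0,22,0,0,0,70],[0,0,20,0,0,0,70],[0,0,12,0,0,0,70],[0,0,4,0,0,0,70],[0,0,0,0,0,0,70],[0,0,0,0,0,0,70],[0,0,0,0,0,0,40],[0,0,0,0,0,0,40],[0,0,0,0,0,0,40],[0,0,0,0,0,0,40],[0,0,0,0,0,0,40]],
], squeeze=10)

```text
time_s: 37.15
ee_pos: [0.4758, 0.4636, 0.0759]
eef_rot: [3.141, 0.001, 3.073]
force: [-0.2, -0.9, 4.8]
grip_width: 0.0517
grip_force: 10.0
```

Call:
carry_out([
  [[0,0,0,0,0,0,40],[0,0,-20,0,0,0,40],[0,0,-25,0,0,0,40],[0,0,-25,0,0,0.047,40],[0,0,0,0,0,0,40],[0,0,0,0,0,0,40]],
], squeeze=30)

```text
time_s: 37.65
ee_pos: [0.4758, 0.4636, 0.146]
eef_rot: [3.141, 0.001, 3.026]
force: [-0.1, -0.5, -1.4]
grip_width: 0.0514
grip_force: 30.0
```

```bash
python3 - <<'E'
from h import *
go(620.2,-38.8,100,-6.7)
E
```

```text
turn [0.001 0.001 0.001] then shift [-202.  -482.1   46. ] | t 37.6 p [475.8 463.6 146. ] rpy [1.7995e+02 6.0000e-02 1.7337e+02] q6 -0.74 F [-0.1 -0.5 -1.4] M [ 0.05 -0.11  0.01] w 51.4 gf 30.0
```

Call:
carry_out([
  [[-12,-28.4,0,0,0,0,40],[-12,-28.4,0,0,0,0,40],[-12,-28.4,0,0,0,0,40],[-12,-28.4,0,0,0,0,40],[-12,-28.4,0,0,0,0,40],[-12,-28.4,0,0,0,0,40],[-12,-28.4,0,0,0,0,40],[-12,-28.4,0,0,0,0,40],[-12,-28.4,0,0,0,0,40],[-12,-28.4,0,0,0,0,40],[-12,-28.4,0,0,0,0,40],[-12,-28.4,0,0,0,0,40],[-12,-28.4,0,0,0,0,40],[-12,-28.4,0,0,0,0,40],[-12,-28.4,0,0,0,0,40],[-12,-28.4,10,0,0,0,40],[-10,-27.7,20,0,0,0,40],[0,0,20,0,0,0,40],[0,0,0,0,0,0,40],[0,0,0,0,0,0,40]],
])

```text
time_s: 39.32
ee_pos: [0.6194, -0.0386, 0.0936]
eef_rot: [-3.141, -0.004, 3.026]
force: [0.4, 1.1, -0.5]
grip_width: 0.0518
grip_force: 30.0
```

```bash
python3 - <<'E'
from h import *
go(620.2,-38.8,62,-6.7)
E
```

```text
turn [-0.    -0.004  0.001] then shift [-0.9 -0.1 31.6] | t 39.3 p [619.4 -38.6  93.6] rpy [-179.97   -0.24  173.37] q6 -1.58 F [ 0.4  1.1 -0.5] M [ 0.02 -0.15  0.01] w 51.8 gf 30.0
```

Call:
carry_out([
  [[0.2,-0.1,14,0,0,0,40],[0,0,10,0,0,0,40],[0,0,6,0,0,0,40],[0,0,2,0,0,0,40],[0,0,0,0,0,0,40],[0,0,0,0,0,0,40]],
])

```text
time_s: 39.82
ee_pos: [0.6204, -0.0387, 0.0638]
eef_rot: [-3.141, 0.0, 3.026]
force: [0.8, -0.5, -0.7]
grip_width: 0.0515
grip_force: 30.0
```

```bash
python3 - <<'E'
from h import *
go(620.2,-38.8,62,-6.7)
E
```

```text
turn [-0.001  0.     0.001] then shift [ 0.2 -0.1  1.8] | t 39.8 p [620.4 -38.7  63.8] rpy [-1.7997e+02  2.0000e-02  1.7338e+02] q6 -1.58 F [ 0.8 -0.5 -0.7] M [ 0.06 -0.14 -0.02] w 51.5 gf 30.0
```

Call:
carry_out([
  [[0,0,1.6,0,0,0,40],[0,0,0,0,0,0,40],[0,0,0,0,0,0,56],[0,0,0,0,0,0,62],[0,0,0,0,0,0,70],[0,0,0,0,0,0,70],[0,0,-10,0,0,0,70],[0,0,-25,0,0,0,70],[0,0,-25,0,0,0,70],[0,0,-25,0,0,0,70],[25.4,2.1,0,0,0,0,74],[25.4,2.1,0,0,0,0,74],[25.4,2.1,0,0,0,0,74],[25.4,2.1,0,0,0,0,74],[25.4,2.1,0,0,0,0,74],[25.4,2.1,0,0,0,0,74],[25.4,2.1,0,0,0,0,74],[25.4,2.1,0,0,0,0,74]],
])

```text
time_s: 41.32
ee_pos: [0.4192, 0.0015, 0.1474]
eef_rot: [-3.141, 0.001, 3.026]
force: [0.4, 0.4, 0.6]
grip_width: 0.0742
grip_force: 0.0
```

Call:
carry_out([
  [[0,0,5,0,0,0.11,74],[0,0,5,0,0,0.11,74],[0,0,5,0,0,0.11,74],[0,0,5,0,0,0.11,74],[0,0,5,0,0,0.11,74],[0,0,5,0,0,0.11,74],[0,0,5,0,0,0.11,74],[0,0,5,0,0,0.11,74],[0,0,5,0,0,0.11,74],[0,0,5,0,0,0.11,74],[0,0,5,0,0,0.11,74],[0,0,5,0,0,0.11,74],[0,0,5,0,0,0.11,74],[0,0,0,0,0,0,74],[0,0,0,0,0,0,74]],
])

```text
time_s: 42.57
ee_pos: [0.4204, 0.0012, 0.0823]
eef_rot: [-3.142, 0.001, 1.599]
force: [-0.5, -0.2, 0.4]
grip_width: 0.074
grip_force: 0.0
```

```bash
python3 - <<'E'
from m import *
stack(.068)
print("cover",rects(s,mask(s,blue),.012,(275,165,316,197)))
comp("g9",[(t,(295,150,365,230),5),(s,(270,155,345,240),5)])
go(420.2,1.2,5,91.5)
E
```

```text
t [array([618.5, -39.3,  -6.4,  94.6,  52.8, 334.4, 188. ])]
s [array([618.2, -39.4,  -6.3, 103.6,  48.6, 325.3, 215.7])]
cover [array([423.7,  -1.3, -88. ,  90.5,  48.5, 295.3, 181.7])]
turn [0.    0.001 0.002] then shift [ 0.  -0.4 77.3] | t 42.7 p [420.6   1.2  82.3] rpy [1.7998e+02 4.0000e-02 9.1630e+01] q6 -0.11 F [-0.7 -0.5 -0.2] M [-0.03 -0.15 -0.04] w 74.0 gf 0.0
```

View pics/g9.png

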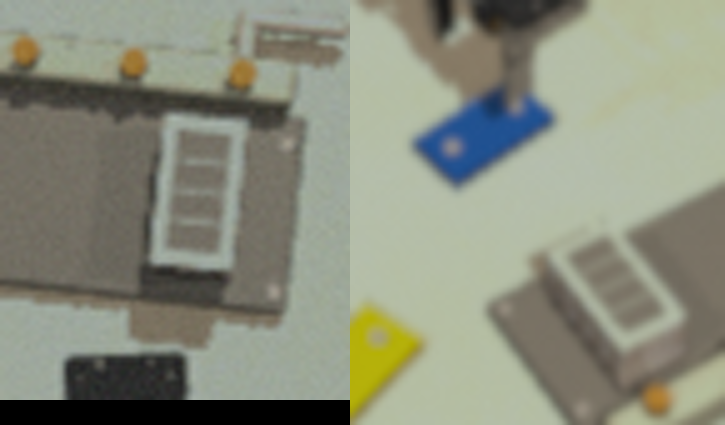

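The four-cassette stack is square (crop (200,190)) and the gripper is over the blue cover. Grip it.

Call:
carry_out([
  [[0,-0.4,22,0,0,0,74],[0,0,22,0,0,0,74],[0,0,20,0,0,0,74],[0,0,10,0,0,0,74],[0,0,3,0,0,0,74],[0,0,0,0,0,0,74],[0,0,0,0,0,0,40],[0,0,0,0,0,0,40],[0,0,0,0,0,0,40],[0,0,0,0,0,0,40],[0,0,0,0,0,0,40]],
], squeeze=10)

```text
time_s: 43.58
ee_pos: [0.4202, 0.0011, 0.0053]
eef_rot: [3.141, 0.001, 1.596]
force: [-0.6, 0.3, 7.1]
grip_width: 0.0523
grip_force: 10.0
```

Call:
carry_out([
  [[0,0,0,0,0,0,40],[0,0,-20,0,0,0,40],[0,0,-20,0,0,0,40],[0,0,-20,0,0,-0.11,40],[0,0,-20,0,0,-0.11,40],[0,0,-20,0,0,-0.11,40],[0,0,-20,0,0,-0.11,40],[0,0,0,0,0,-0.11,40],[0,0,0,0,0,-0.11,40],[0,0,0,0,0,-0.11,40],[0,0,0,0,0,-0.11,40],[0,0,0,0,0,-0.11,40],[0,0,0,0,0,-0.11,40],[0,0,0,0,0,-0.11,40],[0,0,0,0,0,-0.11,40],[0,0,0,0,0,-0.11,40],[0,0,0,0,0,0,40],[0,0,0,0,0,0,40]],
], squeeze=35)

```text
time_s: 45.08
ee_pos: [0.4199, 0.0013, 0.1248]
eef_rot: [-3.141, -0.0, 3.022]
force: [-0.9, 0.1, -1.3]
grip_width: 0.0512
grip_force: 35.0
```

```bash
python3 - <<'E'
from m import *
go(620.2,-38.8,100,-6.7)
E
```

```text
turn [-0.001 -0.    -0.002] then shift [-203.6  -16.4   24.7] | t 45.2 p [419.9   1.2 124.7] rpy [-1.7996e+02 -2.0000e-02  1.7316e+02] q6 -1.53 F [ 0.  -0.3 -1.2] M [ 0.03 -0.18  0.05] w 51.1 gf 35.0
```

Call:
carry_out([
  [[-25.5,-2,0,0,0,-0.002,40],[-25.5,-2,0,0,0,0,40],[-25.5,-2,0,0,0,0,40],[-25.5,-2,0,0,0,0,40],[-25.5,-2,0,0,0,0,40],[-25.5,-2,0,0,0,0,40],[-25.5,-2,0,0,0,0,40],[-25,-2.4,0,0,0,0,40],[0,0,15,0,0,0,40],[0,0,0,0,0,0,40],[0,0,0,0,0,0,40]],
])

```text
time_s: 46.1
ee_pos: [0.6194, -0.0381, 0.1087]
eef_rot: [-3.141, -0.003, 3.026]
force: [-0.5, 0.6, -0.7]
grip_width: 0.0511
grip_force: 35.0
```

```bash
python3 - <<'E'
from m import *
go(620.2,-38.8,73.5,-6.7)
E
```

```text
turn [-0.001 -0.     0.002] then shift [-0.4 -0.7 36.8] | t 46.2 p [619.9 -38.1 110.3] rpy [-1.7997e+02 -1.0000e-02  1.7343e+02] q6 -1.58 F [-0.5 -0.4 -1.5] M [ 0.1  -0.16  0.  ] w 51.6 gf 35.0
```

Call:
carry_out([
  [[0,-0.6,16,0,0,0,40],[0,0,12,0,0,0,40],[0,0,6,0,0,0,40],[0,0,2,0,0,0,40],[0,0,0,0,0,0,40],[0,0,0,0,0,0,40],[0,0,0,0,0,0,40]],
])

```text
time_s: 46.78
ee_pos: [0.6203, -0.0389, 0.0741]
eef_rot: [-3.141, 0.0, 3.028]
force: [-0.4, -0.1, -1.3]
grip_width: 0.0514
grip_force: 35.0
```

```bash
python3 - <<'E'
from m import *
go(620.2,-38.8,73.5,-6.7)
s=cam("scene")
comp("g10",[(s,(285,170,365,245),8)])
E
```

```text
turn [-0.001  0.     0.003] then shift [0.  0.  0.4] | t 46.9 p [620.2 -38.8  73.9] rpy [-179.97    0.    173.47] q6 -1.58 F [ 0.5  0.1 -1.2] M [ 0.08 -0.06 -0.05] w 51.6 gf 35.0
```

View pics/g10.png

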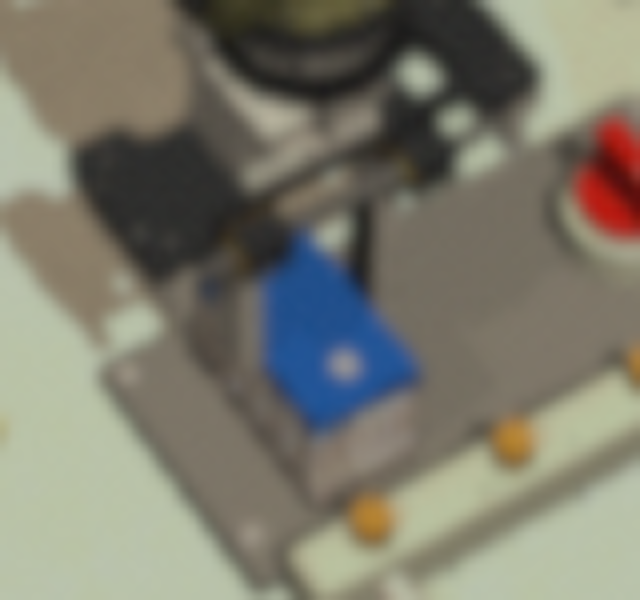

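Call:
carry_out([
  [[0,0,0.5,0,0,0,40],[0,0,0,0,0,0,40],[0,0,0,0,0,0,56],[0,0,0,0,0,0,62],[0,0,0,0,0,0,70],[0,0,0,0,0,0,70],[0,0,-10,0,0,0,70],[0,0,-20,0,0,0,70],[0,0,-25,0,0,0,50],[0,0,-20,0,0,0,50],[0.6,28.5,0,0,0,-0.009,50],[0,28.5,0,0,0,0,50],[0,28.5,0,0,0,0,50],[0,28.5,0,0,0,0,50],[0,28.5,0,0,0,0,50],[0,28.5,0,0,0,0,50],[0,0,0,0,0,0,50],[0,0,0,0,0,0,50]],
])

```text
time_s: 48.43
ee_pos: [0.6376, 0.1324, 0.1486]
eef_rot: [-3.141, 0.0, 3.039]
force: [0.7, -0.6, -0.1]
grip_width: 0.0501
grip_force: 0.0
```

```bash
python3 - <<'E'
from m import *
for c,r in((t,(318,168,350,212)),(s,(300,190,345,235))): print("cover",rects(c,mask(c,blue),.080,r))
go(639,131.1,45.2,-6)
E
```

```text
cover [array([617.9, -38.3,  -7.5,  96.7,  51.2, 333. , 188.4])]
cover [array([624.7, -41.5,  -6.5,  94.1,  51.2, 323.3, 210.4])]
turn [-0.001 -0.    -0.   ] then shift [ -1.2   0.6 103.3] | t 48.5 p [637.8 130.6 148.5] rpy [-179.96   -0.    173.97] q6 -1.32 F [-0.4  0.2  0.1] M [ 0.   -0.15 -0.03] w 50.1 gf 0.0
```

The cover is square on the pile. Now the second knob twist.

Call:
carry_out([
  [[-0.5,0.6,25,0,0,0,50],[0,0,25,0,0,0,50],[0,0,25,0,0,0,50],[0,0,18,0,0,0,50],[0,0,10,0,0,0,50],[0,0,0,0,0,0,50],[0,0,0,0,0,0,50],[0,0,0,0,0,0,0],[0,0,0,0,0,0,0],[0,0,0,0,0,0,0],[0,0,0,0,0,0,0],[0,0,0,0,0,0,0],[0,0,0,0,0,0,0]],
], squeeze=20)

```text
time_s: 49.62
ee_pos: [0.6383, 0.1307, 0.0453]
eef_rot: [-3.139, -0.0, 3.037]
force: [-5.0, -21.6, 6.1]
grip_width: 0.0138
grip_force: 20.5
```

```bash
python3 - <<'E'
from m import *
go(639,131.1,45.2,-6)
E
```

```text
turn [-0.002 -0.    -0.001] then shift [-0.7  0.7  0.2] | t 49.7 p [638.3 130.5  45.4] rpy [-1.7986e+02 -2.0000e-02  1.7396e+02] q6 -1.32 F [-2.6 -8.3  3.5] M [-1.47  0.28 -0.14] w 13.9 gf 20.0
```

Call:
carry_out([
  [[0,-0.7,0,0,0,0,0],[0,0,0,0,0,0,0]],
], squeeze=30)

```text
time_s: 49.88
ee_pos: [0.6383, 0.1305, 0.0454]
eef_rot: [-3.14, -0.0, 3.036]
force: [-1.9, -5.8, 3.3]
grip_width: 0.0137
grip_force: 30.0
```

Call:
carry_out([
  [[0,0,0,0,0,0.1,0],[0,0,0,0,0,0.1,0],[0,0,0,0,0,0.1,0],[0,0,0,0,0,0.1,0],[0,0,0,0,0,0.1,0],[0,0,0,0,0,0.1,0],[0,0,0,0,0,0.1,0],[0,0,0,0,0,0.1,0],[0,0,0,0,0,0.1,0],[0,0,0,0,0,0.1,0],[0,0,0,0,0,0.1,0],[0,0,0,0,0,0.08,0],[0,0,0,0,0,0.05,0],[0,0,0,0,0,0.03,0],[0,0,0,0,0,0,0],[0,0,0,0,0,0,0]],
])

```text
time_s: 51.22
ee_pos: [0.6391, 0.1314, 0.0454]
eef_rot: [3.14, 0.001, 1.777]
force: [4.9, -0.4, -0.6]
grip_width: 0.014
grip_force: 30.4
```

```bash
python3 - <<'E'
from m import *
go(639,131.1,45.2,-74)
for c,r in((s,(300,190,345,235)),): print("cover",rects(c,mask(c,blue),.080,r))
E
```

```text
turn [ 0.002  0.001 -0.072] then shift [-0.2 -0.1  0.2] | t 51.3 p [639.  131.4  45.4] rpy [1.7988e+02 5.0000e-02 1.0185e+02] q6 -0.06 F [ 5.4  0.3 -0.6] M [-0.07 -1.14  0.56] w 13.9 gf 30.4
cover [array([624.8, -41.6,  -7. ,  94.1,  51.3, 323.2, 210.4])]
```

Call:
carry_out([
  [[0,0,0,0,0,0,94],[0,0,0,0,0,0,94],[0,0,0,0,0,0,94],[0,0,0,0,0,0,94],[0,0,0,0,0,0,94],[0,0,0,0,0,0,94],[0,0,0,0,0,0,94],[0,0,0,0,0,0,94],[0,0,-30,0,0,0,94],[0,0,-30,0,0,0,94],[0,0,-30,0,0,0,94],[0,0,-30,0,0,0,94],[0,-28,-5,0,0,0,94],[0,-28,-5,0,0,0,94],[0,-28,-5,0,0,0,94],[0,-28,-5,0,0,0,94],[0,-28,-5,0,0,0,94],[0,-28,-5,0,0,0,94],[0,0,0,0,0,0,94],[0,0,0,0,0,0,94]],
])

```text
time_s: 52.98
ee_pos: [0.4735, 0.0967, 0.196]
eef_rot: [3.14, 0.001, 1.776]
force: [0.4, -0.8, 1.0]
grip_width: 0.0942
grip_force: 0.0
```

```bash
python3 - <<'E'
from m import *
for c,r in((t,(318,168,350,212)),(s,(300,190,345,235))): print("cover",rects(c,mask(c,blue),.080,r))
print("knob",rects(s,mask(s,red),.073,(350,175,378,207)),"spent",rects(t,mask(t,brown),.016,(405,200,470,270)))
comp("fin",[(t,(150,120,520,280),2.16)])
E
```

```text
cover [array([617.9, -38.2,  -7.4,  96.9,  51.4, 333.1, 188. ])]
cover [array([624.7, -41.5,  -6.8,  94. ,  51.3, 323.1, 210.7])]
knob [array([647.8, 112.6, -13.4,  58. ,  38.6, 362.6, 192.6])] spent [array([ 472.1, -363.3,   -3.9,   94.1,   52.1,  435.6,  234.5])]
```

View pics/fin.png

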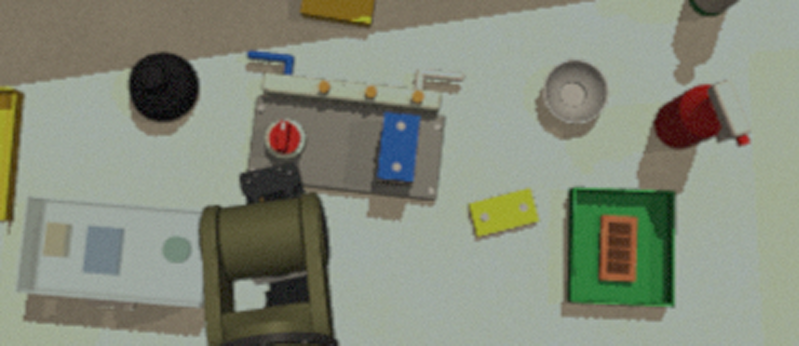

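The final view shows the cover square on the pile at (398,148), the knob sprung back at (284,137), the spent cassette flat in the green tray at (619,248), and the bystanders untouched. Handing in.

```bash
python3 -c "
from station import ctrl
print(ctrl.hand_in())"
```

```text
the job is handed in; nothing more can be done
None
```

The job is done and handed in after about 53 s of robot time: bleed knob twisted to its stop, spent cassette left in the green tray, all four white cassettes stacked squarely on the bed with the blue plate on top, and the knob twisted once more and sprung back. I don't have the judge's verdict.

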